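# Fill a storage tank with displacement balls

## Task

Pack the open steel tank with the white displacement balls. First lower each large ball from the wooden rack gently to the tank's bottom without dropping it; then, using the scoop and never the fingers on the marbles, scoop all the marbles out of the grey trough and tip them into the tank, in as many scoops as it takes. Stand the scoop upright back on the middle of its cork mat, leave the tank upright, and do not disturb the roll of tape or the loupe.

Things in the scene. Friction and masses are not known exactly. Their poses are not given: they have to be found in the camera images.
- ball1_center (a point): white glazed ball, 42 mm across (0.09 kg), resting in one of the three holes of the wooden rack with its centre about 25 mm above the worktop (13 mm above the rack's top); the point is its centre. May be absent
- ball2_center (a point): white glazed ball, 42 mm across (0.09 kg), resting in one of the three holes of the wooden rack with its centre about 25 mm above the worktop (13 mm above the rack's top); the point is its centre. May be absent
- ball3_center (a point): white glazed ball, 42 mm across (0.09 kg), resting in one of the three holes of the wooden rack with its centre about 25 mm above the worktop (13 mm above the rack's top); the point is its centre. May be absent
- marble1_center (a point): white glazed marble, 28 mm across (29 g), slippery; it lies still on the trough's floor until pushed, and rolls easily; the point is its centre. May be absent
- marble2_center (a point): white glazed marble, 28 mm across (29 g), slippery; it lies still on the trough's floor until pushed, and rolls easily; the point is its centre. May be absent
- marble3_center (a point): white glazed marble, 28 mm across (29 g), slippery; it lies still on the trough's floor until pushed, and rolls easily; the point is its centre. May be absent
- marble4_center (a point): white glazed marble, 28 mm across (29 g), slippery; it lies still on the trough's floor until pushed, and rolls easily; the point is its centre. May be absent
- marble5_center (a point): white glazed marble, 28 mm across (29 g), slippery; it lies still on the trough's floor until pushed, and rolls easily; the point is its centre. May be absent
- marble6_center (a point): white glazed marble, 28 mm across (29 g), slippery; it lies still on the trough's floor until pushed, and rolls easily; the point is its centre. May be absent
- marble7_center (a point): white glazed marble, 28 mm across (29 g), slippery; it lies still on the trough's floor until pushed, and rolls easily; the point is its centre. May be absent
- marble8_center (a point): white glazed marble, 28 mm across (29 g), slippery; it lies still on the trough's floor until pushed, and rolls easily; the point is its centre. May be absent
- trough: grey plastic rinse trough, fixed, open at the top, 252 mm long (its x axis) by 82 mm wide, walls 6 mm thick and 55 mm high; inside 240 x 70 mm. Origin under its centre on the worktop. Its floor is level, 6 mm above the worktop; the marbles start in the half towards the trough's -x end (a drain stub marks that end)
- trough_end (a point): the foot of the trough's end wall inside at its -x end, mid-width, on the floor (6 mm above the worktop); axes as the trough
- rack: fixed wooden rack 44 x 184 x 12 mm with three 33 mm holes along its y axis, 58 mm apart, the middle one at its centre; origin under its centre on the worktop
- tank_mid (a point): centre, half-way up, of the open round stainless tank: 148 mm outside, 140 mm inside, 76 mm high, floor 5 mm thick, so the rim is 38 mm above and the inner floor 33 mm below this point; loose, about 0.6 kg, may be knocked aside
- mat: fixed cork mat 130 x 100 x 3 mm on which the scoop stands; origin under its centre on the worktop
- scoop_pan (a point): underside centre of the pan of the steel scoop (0.14 kg, weight low in the pan); +x points out of the open front. Pan 60 long x 62 mm wide, inside 57 x 58, floor 2 mm; lip edge at x = +30 mm, back wall 34 mm high, side walls 30 mm, from x = -2 mm on 18 mm, ending at x = +10 mm (then bare lip); holds four marbles in one layer. May be knocked aside while it stands
- scoop_grip (a point): grip point on the scoop's upright black handle, 37 mm behind the pan's centre (x = -37 mm) and 78 mm above the underside; the handle is a flat post 14 mm thick (scoop x) by 30 mm wide (scoop y), straight up to 100 mm above the underside. Axes as the scoop: x to the lip, z up
- tape_roll: roll of white cloth tape lying flat, 96 mm across, 24 mm high, a bystander; origin under its centre
- loupe: black focusing loupe 46 mm wide, 58 mm high, a bystander; origin under its centre
There are look-alikes about, which are no part of the job. What is shaped like the part that bears ball2_center but red is not meant. Leave any turquoise look-alike of the part that bears tank_mid alone.

How it is judged (in metres and radians):
On the way, in this order (a step that is already met when the one before it is completed fails the run):
1. all large balls lie in the tank (horizontal distance between each of ball1_center, ball2_center, ball3_center and tank_mid below 0.072 m and z of each of ball1_center, ball2_center, ball3_center in the frame of tank_mid below 0.036 m), for 0.2 s.
2. all marbles are in the tank as well (all of step 1 and horizontal distance between each of marble1_center, marble2_center, marble3_center, marble4_center, marble5_center, marble6_center, marble7_center, marble8_center and tank_mid below 0.072 m and z of each of marble1_center, marble2_center, marble3_center, marble4_center, marble5_center, marble6_center, marble7_center, marble8_center in the frame of tank_mid below 0.036 m), for 0.2 s.
At the end, for the whole second after the job is handed in: Every large ball and marble present lies inside the tank below its rim and at rest (slower than 5 cm/s); the tank stands upright; the scoop stands level, released, with its pan's centre within 5 cm of the mat's centre (all of step 2 and linear speed of each of ball1, ball2, ball3, marble1, marble2, marble3, marble4, marble5, marble6, marble7, marble8 below 0.05 m/s and horizontal distance between scoop_pan and mat below 0.05 m and angle between each of scoop_pan, tank_mid's own z axis and vertical below 0.15 rad and height (world z) of scoop_pan below 0.012 m); the robot touches nothing.
It fails at once if a large ball is let go over the tank more than 3 cm above its floor ((horizontal distance between ball1_center and tank_mid below 0.07 m and z of ball1_center in the frame of tank_mid above 0.022 m and contact force between the fingers and ball1 below 0.05 N) or (horizontal distance between ball2_center and tank_mid below 0.07 m and z of ball2_center in the frame of tank_mid above 0.022 m and contact force between the fingers and ball2 below 0.05 N) or (horizontal distance between ball3_center and tank_mid below 0.07 m and z of ball3_center in the frame of tank_mid above 0.022 m and contact force between the fingers and ball3 below 0.05 N)).
It fails at once if a marble is gripped or pushed with the fingers (contact force between the fingers and marble1 above 2 N or contact force between the fingers and marble2 above 2 N or contact force between the fingers and marble3 above 2 N or contact force between the fingers and marble4 above 2 N or contact force between the fingers and marble5 above 2 N or contact force between the fingers and marble6 above 2 N or contact force between the fingers and marble7 above 2 N or contact force between the fingers and marble8 above 2 N).
It fails at once if the tape roll or the loupe is knocked away (distance of any of tape_roll, loupe from where it was at the start of the episode above 0.03 m).
Of ball1, ball2, ball3 only 2 to 3 are there at a start; the rules pass over those that are not, and their reading is None.
Of marble1, marble2, marble3, marble4, marble5, marble6, marble7, marble8 only 5 to 8 are there at a start; the rules pass over those that are not, and their reading is None.
At some moment in a run one of scoop, tank may be knocked a few centimetres aside while the robot is not near it.
It also fails if it takes over 210 s, if anything falls off the work surface, if the arm or the gripper's body presses on something with over 40 N, if the wrist force passes 120 N, or if a joint passes its speed limit or range.

## Robot

A 6-joint arm with a two-finger parallel gripper is mounted at the origin on the work surface; the furniture and walls round the work are solid. World frame = base frame: x ahead of the robot, y to its left, z up, the work surface at z = 0. Lengths are in m, angles in degrees, forces in N, time in s.
With the tool pointing down it reaches from about 0.4 to 0.825 m from the base axis. Payload 7 kg.
Tool frame: the origin (TCP) lies midway between the tips of the shut fingers; the grasp point (between the pads) lies 19 mm behind it (r.grip_point_offset is the z of the grasp point in the tool frame, in m); z points along the fingers, y is the line along which they close (so a half turn about z gives the same grasp; the last joint's range is limited). The gripper opens to 88 mm and grips with 3 to 60 N. Pads are 19 mm wide; open, the fingers measure 130 mm over their backs; the gripper's body (78 mm by 193 mm) begins 47 mm behind the grasp point.
Start: joints at [93.627, 20.546, 0.682, 0, -70.136, -16.507], TCP at [0.15, 0.658, 0.227] pointing down, gripper open.
Joint ranges: [-176.03, 176.03], [-82.01, 121.73], [-58.28, 71.71], [-173.87, 95.51], [-174.79, -0.11], [-173.66, 173.66]. Speed limits (degrees/s): [136.94, 136.94, 172.46, 180, 180, 180].

## Interface

Orientations are given as [roll, pitch, yaw] about the fixed x, y, z axes, in that order (R = Rz(yaw) Ry(pitch) Rx(roll)).
In Python, from plant import r, viewer, recognise, outline_of, pinpoint gives the robot as it stands.
- The arm moves only by the tool move_arm, never from a script. Its argument "targets" is a list of rows, each a list of 2 entries, a list of its own where there are three numbers: the shift along the tool's x, y, z in cm, then the turn, a rotation vector about the tool's x, y, z in rad. A call has 1 to 5 rows; each row is the pose to reach, as a shift and turn from the pose commanded when the call began, along the tool's axes at that moment; what a row does not reach only later rows make up. A row lasts 1/8 s, in which the tool goes at most 62.5 mm and 10.7 degrees, less where a joint would pass 70% of its speed; a pose out of reach is approached as far as the arm can. A call with a gripper value outside its range is refused whole. "jaw" is the finger opening in cm, from 0 to 8.76, set as the call begins (left out, the last holds). The fingers move at their own pace and stop on an object; "squeeze" is the grip in N (left out, the last holds). Time passes only in rows, so rows that repeat a pose let the fingers close. It gives the time, the measured TCP pose, the force, the opening and the grip force at its end, in the units of the state.
- r.get_state(): the state, without advancing time (a new reading comes with each control period).
- viewer.capture(name): name is "side" or "top"; returns a dict with "image" (480x640x3 uint8, blue, green, red), "intrinsics" (3x3 intrinsics, pixels), "camera_from_world" (4x4, takes a point from world to camera coordinates). Camera axes: x right, y up, looking along -z (the intrinsics and any distortion apply to the point x, -y, -z); pixel columns grow to the right and rows downward; lengths in m; the calibration is good to about 2 mm. A picture is of the moment at which its call begins. There is no depth.
- r.close_job(): hands the job in; it is judged then, once.
Trained networks look in the newest picture that a camera, given by its name, has taken for a name from the list of things; names that differ only in an ending like _2 or _b are one class to them, and where a whole thing is asked for, a point or a joint stands for the part that bears it (a point fixed in the world has none). Each returns a list of dicts, best first, with "score" (0 to 1); they miss things now and then, are a little off and sometimes report something else, mostly with a low value. They report only what shows in the picture. A call takes as long as a camera call. They do not tell look-alikes from the thing itself.
- recognise(label, camera): "box" ([left, top, right, bottom] in pixels, round what is visible of it).
- outline_of(label, camera): "mask" (480x640 bool, what is visible of it) and "box" ([left, top, right, bottom] in pixels, round what is visible of it).
- pinpoint(label, camera): "location" ([row, column] in pixels: a listed point, or the origin of a listed thing).
The state is a dict: "time_s": time; "joints": joint angles; "qd": joint speeds; "joint_torque": joint torques, N m; "tcp_pos": TCP position; "eef_rot": TCP orientation; "contact_force": force on the tool from outside, world axes, zero at the start; "moment": the same for the moment, N m; "gripper_width": finger opening in m; "gripper_force": force on a finger pad.
Only numpy, scipy, OpenCV 4.12 (cv2) and the standard library are available. Lean on these libraries where they do the work, as an engineer would, in place of code of your own. Each camera call takes 0.05 s, during which the arm holds its last target. There are 200 camera calls.

## Working session

There is one attempt and no reset: what is moved stays moved. The work goes in short steps, Python scripts to look and compute and a tool call to move; the robot and the scene stay as the last step left them, time stands still between calls to the robot, and variables do not carry over. Pictures are saved under pics/ and viewed, at most 14 in all, crops included, and the job is handed in when it is done.

Besides the shell and the picture viewer there is one more tool, called after ">>>" in YAML: its name, and indented under it one key for each argument. move_arm: Moves the arm, as the interface text tells. Its arguments: {"type":"object","properties":{"targets":{"type":"array","items":{"type":"array"}},"jaw":{"type":"number"},"squeeze":{"type":"number"}},"required":["targets"]}

```bash
ls; mkdir -p pics; cat > h.py <<'E'
import numpy as np, cv2
from plant import r, viewer, recognise, outline_of, pinpoint
def cap(n,save=None):
    d=viewer.capture(n)
    if save: cv2.imwrite('pics/'+save,d['image'])
    return d
def px(d,P):
    T=d['camera_from_world'];p=T[:3,:3]@np.array(P,float)+T[:3,3]
    q=np.array(d['intrinsics'])@np.array([p[0],-p[1],-p[2]]);return q[:2]/q[2]
def ray(d,u,v):
    T=np.array(d['camera_from_world']);a=np.linalg.inv(np.array(d['intrinsics']))@np.array([u,v,1.])
    dc=np.array([a[0],-a[1],-a[2]]);R=T[:3,:3];return -R.T@T[:3,3],R.T@dc
def atz(d,u,v,z):
    c,k=ray(d,u,v);return c+k*(z-c[2])/k[2]
def loc(label,cam,d,z,n=None):
    out=[]
    for x in pinpoint(label,cam)[:n]:
        v,u=x['location'];out.append((round(float(x['score']),2),(int(u),int(v)),atz(d,u,v,z).round(4)))
    return out
E
python3 - <<'E'
from h import *
a=cap('top','t0.png');b=cap('side','s0.png')
print(a['intrinsics'],ray(a,320,240),ray(b,320,240))
for l,z in [('ball1_center',.025),('marble1_center',.02),('trough',0),('trough_end',.006),('rack',0),('tank_mid',.038),('mat',0),('scoop_pan',.003),('scoop_grip',.081),('tape_roll',0),('loupe',0)]:
    for c,d in (('top',a),('side',b)):
        print(l,c); [print('   ',*x) for x in loc(l,c,d,z)]
s=r.get_state();print(s)
E
```

```text
pics
[[442.71013382   0.         317.24583614]
 [  0.         442.71013382 239.10454193]
 [  0.           0.           1.        ]] (array([ 0.5549349 , -0.23677413,  0.98627388]), array([ 0.02799502, -0.02191913, -0.99938913])) (array([0.56146945, 0.63674513, 0.6455329 ]), array([ 0.03081263, -0.84971924, -0.52652156]))
ball1_center top
ball1_center side
marble1_center top
    0.61 (205, 250) [ 0.5635 -0.0078  0.02  ]
    0.5 (213, 292) [ 0.471  -0.0245  0.02  ]
marble1_center side
    0.57 (403, 364) [ 0.4688 -0.0299  0.02  ]
trough top
    0.93 (216, 246) [ 0.572  -0.0279  0.    ]
trough side
    0.58 (330, 376) [ 0.5754 -0.0267  0.    ]
    0.29 (380, 376) [ 0.5026 -0.026   0.    ]
trough_end top
    0.83 (207, 298) [ 0.457 -0.008  0.006]
trough_end side
    0.8 (418, 380) [ 0.4496 -0.0121  0.006 ]
rack top
    0.66 (295, 219) [ 0.6289 -0.2033  0.    ]
    0.41 (379, 263) [ 0.5283 -0.3895  0.    ]
rack side
    0.86 (303, 301) [ 0.6226 -0.2058  0.    ]
tank_mid top
    0.88 (295, 298) [ 0.4578 -0.2043  0.038 ]
    0.72 (388, 178) [ 0.7117 -0.4077  0.038 ]
    0.57 (202, 277) [ 0.
[... 928 characters left out ...]
0.4093  0.    ]
{'time_s': 1.2, 'joints': array([ 9.36276836e+01,  2.05474550e+01,  6.79794380e-01,  2.51716332e-03,
       -7.01365964e+01, -1.65077987e+01]), 'qd': array([ 0.06300032,  0.00797696,  0.04092652, -0.02673777,  0.08186654,
       -0.04614959]), 'joint_torque': array([ 1.44120004e-03, -5.82390940e+01,  2.93297839e+01,  7.00236216e+00,
        1.25595572e-02, -2.41600054e-05]), 'tcp_pos': array([0.15048542, 0.65797278, 0.22654033]), 'eef_rot': array([ 1.79996591e+02, -3.47936761e-03, -1.28792597e+01]), 'contact_force': array([0.48192408, 0.7042903 , 0.09196962]), 'moment': array([-0.00669874,  0.04957411,  0.02139699]), 'gripper_force': 0.0, 'gripper_width': 0.08762116022480568}
```

```bash
python3 - <<'E'
import cv2
i=cv2.imread('pics/t0.png')[130:340,170:450];cv2.imwrite('pics/t0c.png',cv2.resize(i,(800,600),interpolation=cv2.INTER_CUBIC))
i=cv2.imread('pics/s0.png')[170:410,160:480];cv2.imwrite('pics/s0c.png',cv2.resize(i,(800,600),interpolation=cv2.INTER_CUBIC))
E
```

```text
(no output)
```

View pics/t0c.png

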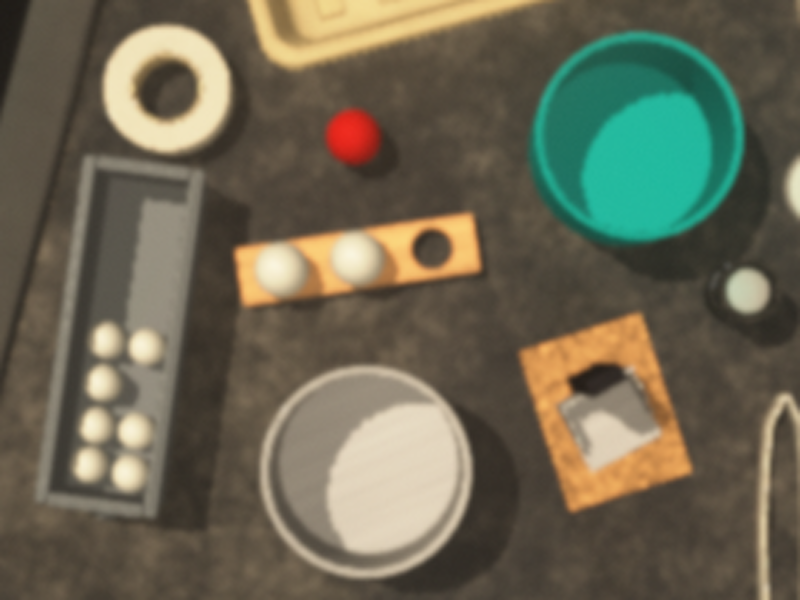

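View pics/s0c.png

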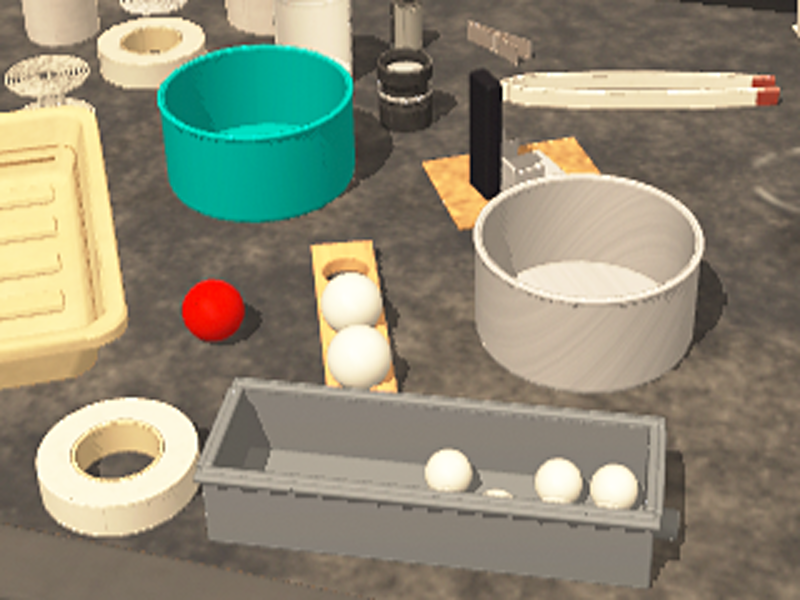

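The top crop shows two white balls in the rack at full-image pixels (269,224) and (295,220), with the third hole empty at (321,217). There are 7 marbles in the trough's near half. The steel tank is centred at about (298,295), and the scoop stands on its mat at about (380,270).

Look-alikes: the red ball at (293,178) is not meant, because ours are white and sit in the rack. The turquoise tank at (394,178) is not meant, because ours is grey steel. The crops above confirm both.

```bash
cat >> h.py <<'E'
def tri(*obs):
    A=np.zeros((3,3));b=np.zeros(3)
    for d,u,v in obs:
        c,k=ray(d,u,v);k=k/np.linalg.norm(k);M=np.eye(3)-np.outer(k,k);A+=M;b+=M@c
    return np.linalg.solve(A,b)
from scipy.spatial.transform import Rotation as Ro
def rot(yaw,tilt=0):
    """tool down, tool y along world (sin yaw,-cos yaw); tilt deg about tool x (right-handed, tool frame)"""
    return Ro.from_euler('xyz',[180,0,yaw],degrees=True)*Ro.from_rotvec([np.radians(tilt),0,0])
def go(pos,yaw,tilt=0,frm=None):
    """print shift(cm)/turn from frm (default measured state) to pose"""
    if frm is None:
        s=r.get_state();frm=(s['tcp_pos'],Ro.from_euler('xyz',s['eef_rot'],degrees=True))
    p,R=frm;R2=rot(yaw,tilt)
    sh=R.inv().apply(np.array(pos)-p)*100;tv=(R.inv()*R2).as_rotvec()
    print('shift',sh.round(2),'turn',tv.round(3),'deg',np.degrees(np.linalg.norm(tv)).round(1));return (np.array(pos),R2)
def st(): 
    s=r.get_state();print(round(s['time_s'],2),s['tcp_pos'].round(4),s['eef_rot'].round(2),s['joints'].round(2),'w',round(s['gripper_width'],4),'F',round(s['gripper_force'],1),s['contact_force'].round(1))
    import json;open('log.txt','a').write(json.dumps([list(s['joints']),list(s['tcp_pos']),list(s['eef_rot'])])+'\n')
E
python3 - <<'E'
from h import *
a=cap('top');b=cap('side')
T=lambda x,y:(x*.35+170,y*.35+130)
S=lambda x,y:(x*.4+160,y*.4+170)
for n,t,s in [('ballA',(283,270),(359,356)),('ballB',(357,258),(352,303))]:
    print(n,tri((a,*T(*t)),(b,*S(*s))).round(4),atz(a,*T(*t),.025).round(4),atz(b,*S(*s),.025).round(4))
print('tank',atz(a,*T(366,472),.076).round(4))
# white mask blobs inside trough / tank ellipse fits
im=a['image'];
for n,c,z in [('trough',[(85,157),(203,172),(155,517),(38,500)],.055),('rack',[(235,247),(472,213),(482,272),(243,306)],.012),('mat',[(520,350),(640,314),(692,474),(570,510)],.003)]:
    P=np.array([atz(a,*T(*q),z) for q in c]);print(n,P[:,:2].round(4).tolist(),P.mean(0).round(4),[round(float(np.linalg.norm(P[i]-P[(i+1)%4])),4) for i in range(4)])
for m in [(107,340),(146,347),(103,383),(96,426),(135,431),(89,465),(129,473)]: print('m',atz(a,*T(*m),.02).round(4))
m=outline_of('tank_mid','top')
for x in m[:2]:
    c,_=cv2.findContours(x['mask'].astype('uint8'),0,2);c=max(c,key=cv2.contourArea);e=cv2.minEnclosingCircle(c);print(x['score'],e)
print('grip',loc('scoop_grip','top',a,.081),loc('scoop_pan','top',a,.003))
m=outline_of('scoop_pan','top')[0]; print(m['score'],m['box'])
for p in [(570,375),(585,395),(615,385),(615,365)]: print('hand',atz(a,*T(*p),.103).round(4))
for p in [(592,471),(661,436)]: print('lip',atz(a,*T(*p),.003).round(4))
E
```

```text
ballA [ 0.6182 -0.1475  0.0229] [ 0.6171 -0.1477  0.025 ] [ 0.6189 -0.1448  0.025 ]
ballB [ 0.626  -0.204   0.0234] [ 0.6255 -0.204   0.025 ] [ 0.6262 -0.2018  0.025 ]
tank [ 0.468  -0.2102  0.076 ]
trough [[0.7004, -0.0059], [0.6883, -0.0924], [0.4357, -0.0551], [0.4494, 0.0299]] [ 0.5684 -0.0309  0.055 ] [0.0874, 0.2554, 0.0861, 0.2536]
rack [[0.6362, -0.1098], [0.6601, -0.2929], [0.6143, -0.2999], [0.5906, -0.1155]] [ 0.6253 -0.2045  0.012 ] [0.1846, 0.0463, 0.1859, 0.0459]
mat [[0.5537, -0.3291], [0.5804, -0.4232], [0.4554, -0.4613], [0.4291, -0.3658]] [ 0.5047 -0.3949  0.003 ] [0.0979, 0.1306, 0.0991, 0.1299]
m [ 0.5659 -0.013   0.02  ]
m [ 0.5601 -0.0425  0.02  ]
m [ 0.5332 -0.0097  0.02  ]
m [ 0.5007 -0.0042  0.02  ]
m [ 0.4965 -0.0337  0.02  ]
m [0.4713 0.0013 0.02  ]
m [ 0.4647 -0.0289  0.02  ]
0.56 ((391.875, 179.125), 38.2431526184082)
grip [(0.59, (380, 264), array([ 0.5288, -0.3796,  0.081 ]))] [(0.66, (221, 253), array([ 0.555 , -0.0395,  0.003 ])), (0.59, (381, 275), array([ 0.5019, -0.3929,  0.003 ])), (0.38, (297, 222), array([ 0.623 , -0.2096,  0.003 ]))]
0.66 [366.0, 255.7, 401.7, 293.7]
hand [ 0.5358 -0.3544  0.103 ]
hand [ 0.5217 -0.3646  0.103 ]
hand [ 0.5284 -0.3858  0.103 ]
hand [ 0.5424 -0.386   0.103 ]
lip [ 0.459  -0.3835  0.003 ]
lip [ 0.4853 -0.4377  0.003 ]
```

View pics/t0.png

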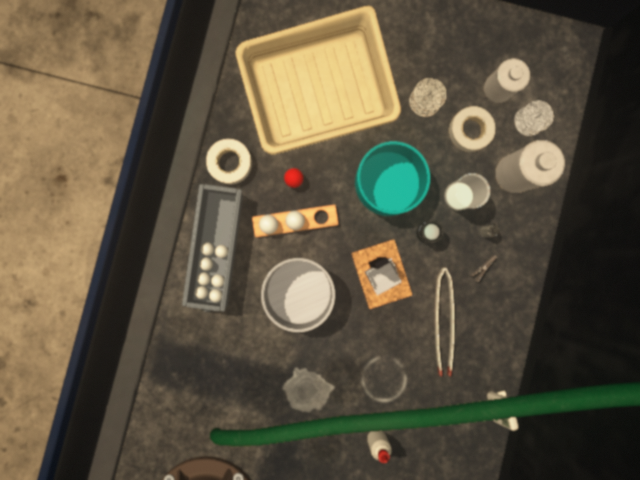

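View pics/s0.png

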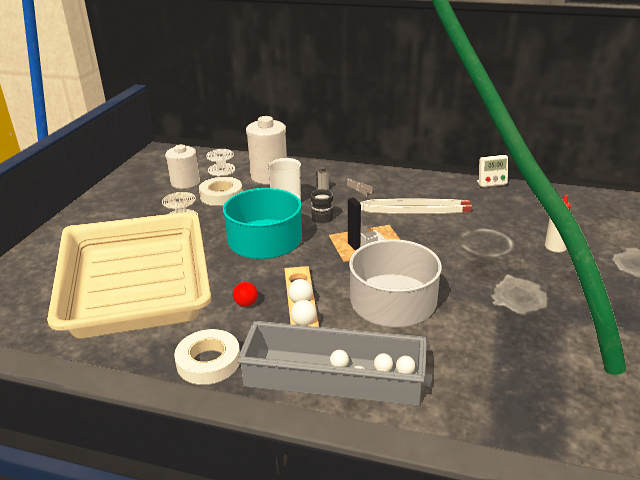

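```bash
python3 - <<'E'
from h import *
st()
go([.15,.658,.35],-12.88); go([.617,-.147,.35],-82.3)
E
```

```text
1.5 [0.1505 0.658  0.2265] [180.    -0.   -12.88] [ 93.63  20.55   0.68   0.   -70.14 -16.51] w 0.0883 F 0.0 [-0.2 -0.6 -1. ]
shift [-5.000e-02  1.000e-02 -1.235e+01] turn [ 0. -0.  0.] deg 0.0
shift [ 63.42  68.08 -12.34] turn [-0.    -0.     1.212] deg 69.4
```

```bash
python3 - <<'E'
from h import *
a=cap('top');b=cap('side')
print('foot',tri((a,218,437),(b,615,365)).round(3))
pl=[]
for d,p,q in ((a,(350,424),(630,394)),(b,(565,228),(440,0))):
    c,k=ray(d,*p);_,k2=ray(d,*q);n=np.cross(k,k2);n/=np.linalg.norm(n);pl.append((n,n@c))
n1,n2=pl[0][0],pl[1][0];dr=np.cross(n1,n2);dr/=np.linalg.norm(dr)
for z in (.05,.2,.3,.4,.5,.7):
    print(np.linalg.solve(np.array([n1,n2,[0,0,1]]),[pl[0][1],pl[1][1],z]).round(3))
# wall: bottom/top edges at left
for uv in [(200,150),(165,150)]: print(atz(a,*uv,0).round(3),atz(a,*uv,.1).round(3))
for uv in [(100,385),(400,440)]: print(atz(b,*uv,0).round(3))
E
```

```text
foot [ 0.163 -0.033  0.017]
[0.156 0.141 0.05 ]
[ 0.244 -0.202  0.2  ]
[ 0.303 -0.43   0.3  ]
[ 0.362 -0.659  0.4  ]
[ 0.42  -0.887  0.5  ]
[ 0.537 -1.344  0.7  ]
[0.787 0.007 0.   ] [ 0.764 -0.018  0.1  ]
[0.788 0.084 0.   ] [0.765 0.052 0.1  ]
[ 0.909 -0.01   0.   ]
[0.484 0.089 0.   ]
```

>>> move_arm:
  targets:
    - [[0,0,-6.2],[0,0,0]]
    - [[0,0,-12.3],[0,0,0]]
    - [[4.2,4.5,-12.3],[0,0,0.18]]
    - [[8.4,9,-12.3],[0,0,0.36]]
    - [[12.6,13.5,-12.3],[0,0,0.54]]
  jaw: 6.4
  squeeze: 15

```text
time_s: 2.22
tcp_pos: [0.2439, 0.4966, 0.3498]
eef_rot: [-180.0, 0.0, -44.1]
contact_force: [1.3, 0.2, -0.6]
gripper_width: 0.064
gripper_force: 0.0
```

```bash
python3 - <<'E'
from h import *
st(); go([.617,-.147,.35],-82.3)
E
```

```text
2.23 [0.2439 0.4966 0.3498] [-1.7997e+02  1.0000e-02 -4.4130e+01] [ 8.414e+01  5.760e+00 -2.870e+00  1.000e-02 -8.134e+01 -3.827e+01] w 0.064 F 0.0 [ 1.3  0.2 -0.6]
shift [ 7.160e+01  2.022e+01 -5.000e-02] turn [-0.     0.     0.666] deg 38.2
```

>>> move_arm:
  targets:
    - [[6,1.7,0],[0,0,0.14]]
    - [[12,3.4,0],[0,0,0.28]]
    - [[18,5.1,0],[0,0,0.42]]
    - [[24,6.8,0],[0,0,0.56]]
    - [[29.9,8.45,0],[0,0,0.666]]

```text
time_s: 2.85
tcp_pos: [0.401, 0.2284, 0.3501]
eef_rot: [-179.9, 0.1, -82.2]
contact_force: [1.1, 0.1, 0.4]
gripper_width: 0.0638
gripper_force: 0.0
```

>>> move_arm:
  targets:
    - [[5.7,-2.35,0],[0,0,0]]
    - [[11.4,-4.7,0],[0,0,0]]
    - [[17.1,-7.05,0],[0,0,0]]
    - [[22.8,-9.4,0],[0,0,0]]
    - [[28.5,-11.75,0],[0,0,0]]

```text
time_s: 3.48
tcp_pos: [0.5573, -0.0375, 0.3499]
eef_rot: [-179.9, 0.0, -82.0]
contact_force: [1.2, 1.1, 0.5]
gripper_width: 0.064
gripper_force: 0.0
```

```bash
python3 - <<'E'
from h import *
st(); go([.6177,-.147,.25],-82.3); go([.6177,-.147,.07],-82.3)
E
```

```text
3.48 [ 0.5573 -0.0375  0.3499] [-179.95    0.    -81.98] [ 16.23   6.28  -2.26   0.   -81.41  -8.21] w 0.064 F 0.0 [1.2 1.1 0.5]
shift [11.68 -4.44  9.99] turn [-0.001  0.     0.006] deg 0.3
shift [11.68 -4.43 27.99] turn [-0.001  0.     0.006] deg 0.3
```

>>> move_arm:
  targets:
    - [[5.8,-2.2,0],[0,0,0]]
    - [[11.7,-4.4,0],[0,0,0]]
    - [[11.7,-4.4,6],[0,0,0]]
    - [[11.7,-4.4,12],[0,0,0]]
    - [[11.7,-4.4,18],[0,0,0]]

```text
time_s: 4.1
tcp_pos: [0.6163, -0.1457, 0.168]
eef_rot: [-180.0, -0.0, -82.0]
contact_force: [1.1, -0.3, -0.6]
gripper_width: 0.0638
gripper_force: 0.0
```

>>> move_arm:
  targets:
    - [[0,0,6],[0,0,0]]
    - [[0,0,10],[0,0,0]]
    - [[0,0,10],[0,0,0]]

```text
time_s: 4.47
tcp_pos: [0.6141, -0.1453, 0.0664]
eef_rot: [179.6, 0.0, -82.0]
contact_force: [-0.8, -0.3, 0.1]
gripper_width: 0.064
gripper_force: 0.0
```

```bash
python3 - <<'E'
from h import *
st(); a=cap('top','t1.png'); b=cap('side','s1.png')
go([.6177,-.147,.016],-82.3)
i=np.hstack([a['image'][170:290,210:370],b['image'][220:340,230:390]]);cv2.imwrite('pics/c1.png',cv2.resize(i,None,fx=2.5,fy=2.5,interpolation=cv2.INTER_CUBIC))
E
```

```text
4.47 [ 0.6141 -0.1453  0.0664] [ 1.7962e+02  5.0000e-02 -8.2000e+01] [ 4.370e+00  2.467e+01 -1.580e+01 -3.000e-02 -4.991e+01  3.650e+00] w 0.064 F 0.0 [-0.8 -0.3  0.1]
shift [ 0.16 -0.    5.48] turn [-0.001 -0.001  0.006] deg 0.4
```

View pics/c1.png

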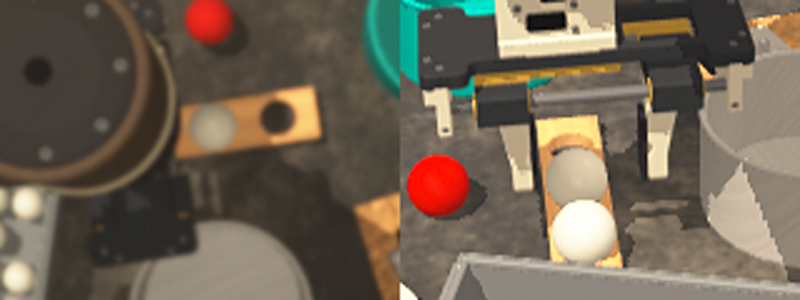

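>>> move_arm:
  targets:
    - [[0.15,0,2.5],[0,0,0]]
    - [[0.15,0,4.9],[0,0,0]]
    - [[0.15,0,4.9],[0,0,0]]

```text
time_s: 4.95
tcp_pos: [0.6171, -0.1467, 0.0216]
eef_rot: [-180.0, -0.0, -82.0]
contact_force: [-0.5, 0.0, 0.6]
gripper_width: 0.0635
gripper_force: 0.0
```

>>> move_arm:
  targets:
    - [[0,0,0],[0,0,0]]
    - [[0,0,0],[0,0,0]]
    - [[0,0,0],[0,0,0]]
    - [[0,0,0],[0,0,0]]
  jaw: 3.4
  squeeze: 15

```text
time_s: 5.45
tcp_pos: [0.6204, -0.1465, 0.0228]
eef_rot: [-179.6, -0.1, -81.9]
contact_force: [4.5, 1.5, 2.2]
gripper_width: 0.0407
gripper_force: 15.0
```

```bash
python3 - <<'E'
from h import *
st()
E
```

```text
5.45 [ 0.6204 -0.1465  0.0228] [-1.796e+02 -7.000e-02 -8.191e+01] [  4.25  27.73 -17.76   0.06 -44.11   3.79] w 0.0407 F 15.0 [4.5 1.5 2.2]
```

>>> move_arm:
  targets:
    - [[0,0,0],[0,0,0]]
    - [[0,-0.3,0.2],[0,0,0]]
    - [[0,-0.3,0.5],[0,0,0]]
    - [[0,-0.3,0.5],[0,0,0]]
  jaw: 6.4

```text
time_s: 5.95
tcp_pos: [0.6188, -0.1464, 0.0148]
eef_rot: [179.9, 0.0, -82.0]
contact_force: [0.6, 0.5, -0.2]
gripper_width: 0.0639
gripper_force: 0.0
```

>>> move_arm:
  targets:
    - [[0,0,0],[0,0,0]]
    - [[0,0,0],[0,0,0]]
    - [[0,0,0],[0,0,0]]
    - [[0,0,0],[0,0,0]]
  jaw: 3.4
  squeeze: 15

```text
time_s: 6.45
tcp_pos: [0.6206, -0.1462, 0.016]
eef_rot: [-179.9, -0.0, -82.0]
contact_force: [2.6, -0.2, 0.0]
gripper_width: 0.041
gripper_force: 15.0
```

```bash
python3 - <<'E'
from h import *
st()
E
```

```text
6.45 [ 0.6206 -0.1462  0.016 ] [-1.799e+02 -2.000e-02 -8.196e+01] [ 4.260e+00  2.838e+01 -1.774e+01  1.000e-02 -4.378e+01  3.770e+00] w 0.041 F 15.0 [ 2.6 -0.2  0. ]
```

>>> move_arm:
  targets:
    - [[0,0,-6],[0,0,0]]
    - [[0,0,-12],[0,0,0]]
    - [[0.3,5.1,-12],[0,0,0]]
    - [[0.7,10.2,-12],[0,0,0]]
    - [[1,15.3,-12],[0,0,0]]

```text
time_s: 7.08
tcp_pos: [0.4672, -0.1777, 0.1353]
eef_rot: [179.9, 0.0, -82.0]
contact_force: [-0.5, -0.6, -0.5]
gripper_width: 0.0411
gripper_force: 15.0
```

>>> move_arm:
  targets:
    - [[0,0,0],[0,0,0]]
    - [[0,0,0],[0,0,0]]

```text
time_s: 7.32
tcp_pos: [0.4696, -0.1777, 0.136]
eef_rot: [-180.0, -0.0, -82.0]
contact_force: [1.6, 0.0, -0.3]
gripper_width: 0.0411
gripper_force: 15.0
```

```bash
python3 - <<'E'
from h import *
st();go([.470,-.177,.02],-82)
a=cap('top'); b=cap('side')
i=np.hstack([a['image'][200:360,200:400],b['image'][190:350,280:480]]);cv2.imwrite('pics/c2.png',cv2.resize(i,None,fx=2,fy=2,interpolation=cv2.INTER_CUBIC))
for l,c,d in (('tank_mid','top',a),('tank_mid','side',b)): print(loc(l,c,d,.038))
E
```

```text
7.33 [ 0.4696 -0.1777  0.136 ] [-1.7996e+02 -1.0000e-02 -8.1980e+01] [ 1.740e+00  8.940e+00 -2.807e+01  1.000e-02 -5.294e+01  6.270e+00] w 0.0411 F 15.0 [ 1.6  0.  -0.3]
shift [-0.06 -0.04 11.6 ] turn [-0.001 -0.     0.   ] deg 0.0
[(0.79, (295, 295), array([ 0.4646, -0.2044,  0.038 ])), (0.79, (388, 180), array([ 0.7089, -0.407 ,  0.038 ]))]
[(0.8, (395, 283), array([ 0.4671, -0.2056,  0.038 ])), (0.74, (262, 220), array([ 0.7126, -0.4184,  0.038 ]))]
```

View pics/c2.png

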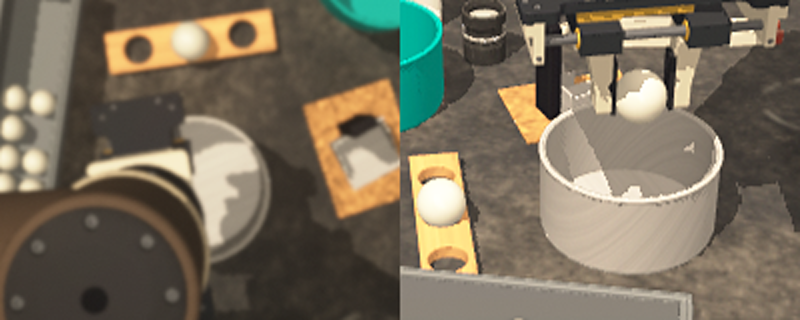

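>>> move_arm:
  targets:
    - [[0,0,5],[0,0,0]]
    - [[0,0,9],[0,0,0]]
    - [[0,0,11],[0,0,0]]
    - [[0,0,11.7],[0,0,0]]
    - [[0,0,11.7],[0,0,0]]

```text
time_s: 8.15
tcp_pos: [0.4699, -0.1775, 0.0185]
eef_rot: [180.0, -0.0, -82.0]
contact_force: [-0.3, -0.1, -1.0]
gripper_width: 0.0409
gripper_force: 15.0
```

>>> move_arm:
  targets:
    - [[0,0,0],[0,0,0]]
    - [[0,0,0],[0,0,0]]

```text
time_s: 8.4
tcp_pos: [0.4702, -0.1775, 0.0194]
eef_rot: [-179.9, -0.0, -82.0]
contact_force: [-0.0, 0.0, -0.8]
gripper_width: 0.0406
gripper_force: 15.0
```

>>> move_arm:
  targets:
    - [[0,0,0],[0,0,0]]
    - [[0,0,0],[0,0,0]]
    - [[0,0,0],[0,0,0]]
  jaw: 5

```text
time_s: 8.78
tcp_pos: [0.4697, -0.1776, 0.0187]
eef_rot: [-180.0, -0.0, -82.0]
contact_force: [0.1, 0.2, 0.1]
gripper_width: 0.0498
gripper_force: 0.0
```

```bash
python3 - <<'E'
from h import *
st();b=cap('side')
i=b['image'][170:350,280:480];cv2.imwrite('pics/c3.png',cv2.resize(i,None,fx=3,fy=3,interpolation=cv2.INTER_CUBIC))
E
```

```text
8.78 [ 0.4697 -0.1776  0.0187] [-179.98   -0.    -81.98] [  1.75  18.29 -35.32   0.   -36.36   6.27] w 0.0498 F 0.0 [0.1 0.2 0.1]
```

>>> move_arm:
  targets:
    - [[0,0,-6],[0,0,0]]
    - [[0,0,-12],[0,0,0]]
    - [[1.6,-5.1,-12],[0,0,0]]
    - [[3.2,-10.2,-12],[0,0,0]]
    - [[4.8,-15.4,-12],[0,0,0]]

```text
time_s: 9.45
tcp_pos: [0.6303, -0.2038, 0.1392]
eef_rot: [-179.9, -0.0, -82.0]
contact_force: [0.7, 0.5, 1.0]
gripper_width: 0.0501
gripper_force: 0.0
```

>>> move_arm:
  targets:
    - [[0,0,0],[0,0,0]]
    - [[0,0,5],[0,0,0]]
    - [[0,0,10],[0,0,0]]
    - [[0,0,12.2],[0,0,0]]
    - [[0,0,12.2],[0,0,0]]
  jaw: 6.4

```text
time_s: 10.07
tcp_pos: [0.6267, -0.2034, 0.0146]
eef_rot: [179.7, 0.1, -82.0]
contact_force: [-0.2, -0.4, 1.3]
gripper_width: 0.0634
gripper_force: 0.0
```

>>> move_arm:
  targets:
    - [[0,0,0],[0,0,0]]
    - [[0,0,0],[0,0,0]]
    - [[0,0,0],[0,0,0]]
    - [[0,0,0],[0,0,0]]
  jaw: 3.4

```text
time_s: 10.58
tcp_pos: [0.629, -0.2037, 0.0178]
eef_rot: [-179.9, -0.0, -82.0]
contact_force: [-1.3, 0.3, 6.6]
gripper_width: 0.0416
gripper_force: 15.0
```

```bash
python3 - <<'E'
from h import *
st();b=cap('side')
a=cap('top')
i=np.hstack([a['image'][200:360,200:400],b['image'][190:350,280:480]]);cv2.imwrite('pics/c4.png',cv2.resize(i,None,fx=2,fy=2,interpolation=cv2.INTER_CUBIC))
E
```

```text
10.57 [ 0.629  -0.2037  0.0178] [-1.7994e+02 -2.0000e-02 -8.1970e+01] [-1.070e+00  2.999e+01 -1.436e+01  2.000e-02 -4.559e+01  9.090e+00] w 0.0416 F 15.0 [-1.3  0.3  6.6]
```

View pics/c4.png

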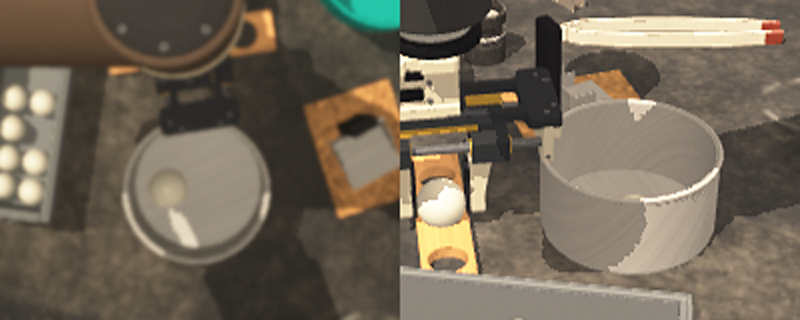

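>>> move_arm:
  targets:
    - [[0,0,-6],[0,0,0]]
    - [[0,0,-12],[0,0,0]]
    - [[0.6,5.4,-12],[0,0,0]]
    - [[1.2,10.8,-12],[0,0,0]]
    - [[1.7,16.3,-12],[0,0,0]]

```text
time_s: 11.3
tcp_pos: [0.4681, -0.2433, 0.1367]
eef_rot: [-180.0, -0.0, -82.0]
contact_force: [0.5, -0.6, -0.6]
gripper_width: 0.0409
gripper_force: 15.0
```

>>> move_arm:
  targets:
    - [[0,0,0],[0,0,0]]
    - [[0,0,0],[0,0,0]]
    - [[0,0,5],[0,0,0]]

```text
time_s: 11.68
tcp_pos: [0.4744, -0.2438, 0.0895]
eef_rot: [-179.5, -0.2, -81.9]
contact_force: [1.3, -0.1, -2.2]
gripper_width: 0.0409
gripper_force: 15.0
```

```bash
python3 - <<'E'
from h import *
st();go([.470,-.243,.0195],-82)
a=cap('top'); b=cap('side')
for l,c,d in (('tank_mid','top',a),('tank_mid','side',b)): print(loc(l,c,d,.038))
E
```

```text
11.68 [ 0.4744 -0.2438  0.0895] [-179.49   -0.19  -81.9 ] [ -6.07  14.66 -27.89   0.08 -46.91  14.12] w 0.0409 F 15.0 [ 1.3 -0.1 -2.2]
shift [-0.16  0.49  6.99] turn [-0.009 -0.003  0.002] deg 0.6
[(0.69, (388, 178), array([ 0.713 , -0.4071,  0.038 ])), (0.54, (380, 262), array([ 0.5312, -0.3864,  0.038 ]))]
[(0.88, (262, 220), array([ 0.7112, -0.4176,  0.038 ])), (0.83, (396, 282), array([ 0.4659, -0.2091,  0.038 ]))]
```

>>> move_arm:
  targets:
    - [[0,0,3],[0,0,0]]
    - [[0,0,5],[0,0,0]]
    - [[0,0,6.5],[0,0,0]]
    - [[0,0,6.8],[0,0,0]]
    - [[0,0,6.8],[0,0,0]]

```text
time_s: 12.5
tcp_pos: [0.4705, -0.2433, 0.0194]
eef_rot: [-180.0, -0.0, -82.0]
contact_force: [-0.4, 0.8, -0.6]
gripper_width: 0.041
gripper_force: 15.0
```

>>> move_arm:
  targets:
    - [[0,0,0],[0,0,0]]
    - [[0,0,0],[0,0,0]]

```text
time_s: 12.75
tcp_pos: [0.4705, -0.2433, 0.0193]
eef_rot: [-179.9, -0.0, -82.0]
contact_force: [0.5, -0.1, 1.5]
gripper_width: 0.0409
gripper_force: 15.0
```

```bash
python3 - <<'E'
from h import *
st()
E
```

```text
12.75 [ 0.4705 -0.2433  0.0193] [-1.7991e+02 -3.0000e-02 -8.1960e+01] [-6.110e+00  2.026e+01 -3.185e+01  1.000e-02 -3.779e+01  1.413e+01] w 0.0409 F 15.0 [ 0.5 -0.1  1.5]
```

>>> move_arm:
  targets:
    - [[0,0,0],[0,0,0]]
    - [[0,0,0],[0,0,0]]
    - [[0,0,0],[0,0,0]]
    - [[0,0,-6],[0,0,0]]
    - [[0,0,-12],[0,0,0]]
  jaw: 5

```text
time_s: 13.38
tcp_pos: [0.4687, -0.2431, 0.1393]
eef_rot: [179.8, 0.0, -82.0]
contact_force: [1.1, -0.4, 0.2]
gripper_width: 0.0501
gripper_force: 0.0
```

>>> move_arm:
  targets:
    - [[0,-5,-3],[0,0,0]]
    - [[0,-10,-6],[0,0,0]]
    - [[0,-15,-6],[0,0,0]]
    - [[0,-15,-6],[0,0,0]]
    - [[0,-15,-6],[0,0,0]]

```text
time_s: 14.0
tcp_pos: [0.6174, -0.2221, 0.1975]
eef_rot: [179.9, 0.0, -82.0]
contact_force: [0.4, -0.2, 0.0]
gripper_width: 0.0498
gripper_force: 0.0
```

```bash
python3 - <<'E'
from h import *
st()
a=cap('top','t5.png'); b=cap('side','s5.png')
for l,z in (('scoop_grip',.081),('scoop_pan',.003),('tank_mid',.038)):
  for c,d in (('top',a),('side',b)): print(l,loc(l,c,d,z,2))
i=a['image'][235:325,250:430];i2=b['image'][190:280,320:500]
cv2.imwrite('pics/c5.png',cv2.resize(np.vstack([i,i2]),(800,800*180//180))[:,:][0:800] if 0 else cv2.resize(np.vstack([i,i2]),(600,600),interpolation=cv2.INTER_CUBIC))
E
```

```text
14.0 [ 0.6174 -0.2221  0.1975] [ 1.7988e+02  4.0000e-02 -8.1980e+01] [-2.800e+00  1.992e+01 -4.110e+00 -2.000e-02 -6.609e+01  1.082e+01] w 0.0498 F 0.0 [ 0.4 -0.2  0. ]
scoop_grip [(0.62, (377, 262), array([ 0.5324, -0.3739,  0.081 ])), (0.28, (424, 230), array([ 0.5968, -0.4715,  0.081 ]))]
scoop_grip [(0.75, (354, 210), array([ 0.5334, -0.3772,  0.081 ])), (0.64, (360, 377), array([0.5357, 0.0586, 0.081 ]))]
scoop_pan [(0.7, (383, 275), array([ 0.5018, -0.3987,  0.003 ])), (0.61, (217, 248), array([ 0.5662, -0.0321,  0.003 ]))]
scoop_pan [(0.84, (371, 241), array([ 0.4991, -0.3955,  0.003 ]))]
tank_mid [(0.97, (296, 295), array([ 0.4629, -0.2053,  0.038 ])), (0.91, (387, 180), array([ 0.7074, -0.4046,  0.038 ]))]
tank_mid [(0.66, (393, 282), array([ 0.4708, -0.2082,  0.038 ])), (0.56, (263, 220), array([ 0.7094, -0.4195,  0.038 ]))]
```

View pics/c5.png

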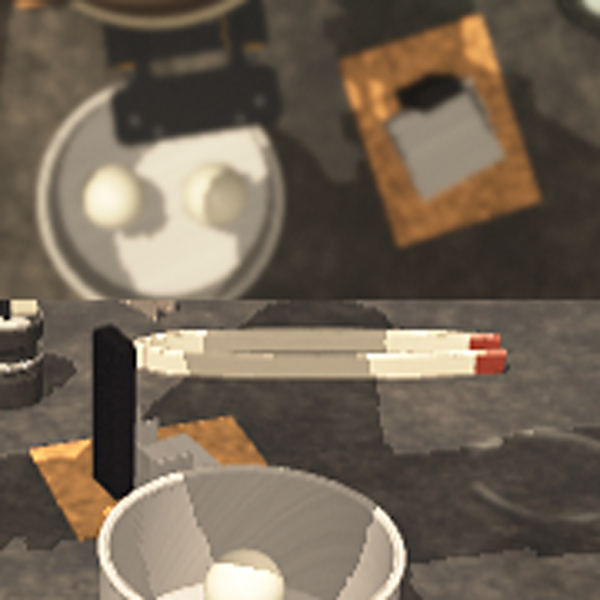

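```bash
python3 - <<'E'
from h import *
a=cap('top'); b=cap('side')
k=.3
t=(250+437*k,235+90*k); s=(320+115*k,190+36*k)
print(tri((a,*t),(b,*s)).round(4),atz(a,*t,.103).round(4),atz(b,*s,.103).round(4))
print('lip',atz(a,250+466*k,235+175*k,.003).round(4),'panrear', atz(a,250+470*k,235+80*k,.033).round(4))
st(); go([.533,-.378,.20],-62);go([.533,-.378,.062],-62)
E
```

```text
[ 0.5333 -0.3778  0.1018] [ 0.534  -0.3776  0.103 ] [ 0.5327 -0.3755  0.103 ]
lip [ 0.4748 -0.4118  0.003 ] panrear [ 0.5385 -0.4103  0.033 ]
14.5 [ 0.6181 -0.2223  0.1988] [-179.98   -0.    -81.99] [ -2.8   19.85  -4.05  -0.   -66.08  10.82] w 0.0498 F 0.0 [-0.5 -0.8  0.3]
shift [14.23 10.6  -0.12] turn [-0.    -0.    -0.349] deg 20.0
shift [14.23 10.6  13.68] turn [-0.    -0.    -0.349] deg 20.0
```

>>> move_arm:
  targets:
    - [[4.8,3.5,0],[0,0,-0.12]]
    - [[9.5,7.1,0],[0,0,-0.24]]
    - [[14.2,10.6,0],[0,0,-0.36]]
    - [[14.2,10.6,4],[0,0,-0.36]]
    - [[14.2,10.6,4],[0,0,-0.36]]

```text
time_s: 15.12
tcp_pos: [0.5307, -0.3773, 0.1557]
eef_rot: [179.8, 0.3, -61.5]
contact_force: [-0.7, 0.1, -0.2]
gripper_width: 0.0499
gripper_force: 0.0
```

```bash
python3 - <<'E'
from h import *
st();go([.5335,-.378,.062],-61)
b=cap('side');a=cap('top')
i=np.hstack([a['image'][210:330,300:460],b['image'][150:270,270:430]]);cv2.imwrite('pics/c6.png',cv2.resize(i,None,fx=2.5,fy=2.5,interpolation=cv2.INTER_CUBIC))
E
```

```text
15.12 [ 0.5307 -0.3773  0.1557] [179.81   0.28 -61.47] [-1.831e+01  2.138e+01 -7.660e+00 -6.000e-02 -6.129e+01  4.687e+01] w 0.0499 F 0.0 [-0.7  0.1 -0.2]
shift [ 0.24 -0.25  9.37] turn [ 0.003  0.005 -0.008] deg 0.6
```

View pics/c6.png

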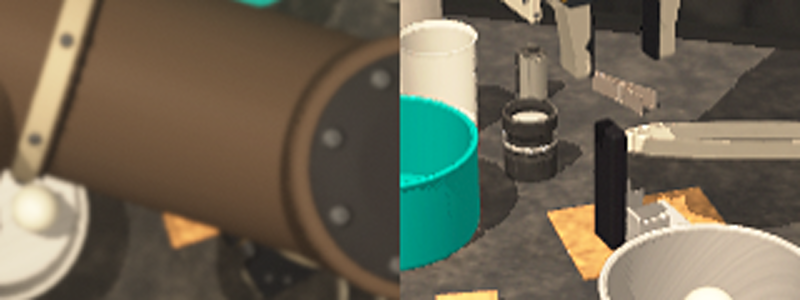

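>>> move_arm:
  targets:
    - [[0,0,4],[0,0,0]]
    - [[0,0,7],[0,0,0]]
    - [[0,0,9.6],[0,0,0]]
    - [[0,0,9.6],[0,0,0]]
    - [[0,0,9.6],[0,0,0]]

```text
time_s: 15.85
tcp_pos: [0.5347, -0.3778, 0.0646]
eef_rot: [-179.9, -0.1, -61.3]
contact_force: [-0.5, -0.7, -0.3]
gripper_width: 0.05
gripper_force: 0.0
```

```bash
python3 - <<'E'
from h import *
st();go([.5335,-.378,.062],-61)
b=cap('side')
i=b['image'][150:300,270:470];cv2.imwrite('pics/c7.png',cv2.resize(i,None,fx=4,fy=4,interpolation=cv2.INTER_CUBIC))
E
```

```text
15.85 [ 0.5347 -0.3778  0.0646] [-1.7992e+02 -1.3000e-01 -6.1280e+01] [-1.819e+01  2.638e+01 -1.316e+01  4.000e-02 -5.031e+01  4.688e+01] w 0.05 F 0.0 [-0.5 -0.7 -0.3]
shift [-0.04  0.11  0.26] turn [-0.001 -0.002 -0.005] deg 0.3
```

View pics/c7.png

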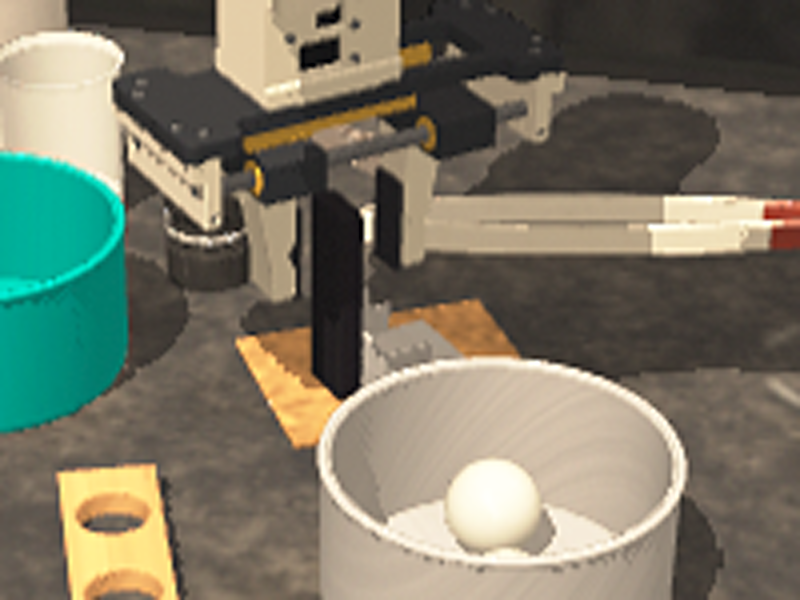

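>>> move_arm:
  targets:
    - [[0,0,0.2],[0,0,0]]
    - [[0,0,0.2],[0,0,0]]
    - [[0,0,0.2],[0,0,0]]
    - [[0,0,0.2],[0,0,0]]
    - [[0,0,0.2],[0,0,0]]
  jaw: 1.0
  squeeze: 45

```text
time_s: 16.52
tcp_pos: [0.5333, -0.3776, 0.0606]
eef_rot: [-180.0, -0.0, -61.4]
contact_force: [0.8, 0.2, -0.4]
gripper_width: 0.0139
gripper_force: 44.9
```

```bash
python3 - <<'E'
from h import *
st();b=cap('side');a=cap('top')
print(loc('scoop_grip','side',b,.081,1),loc('scoop_pan','side',b,.003,1))
E
```

```text
16.52 [ 0.5333 -0.3776  0.0606] [-1.7999e+02 -1.0000e-02 -6.1350e+01] [-18.24  26.61 -13.4   -0.   -49.98  46.89] w 0.0139 F 44.9 [ 0.8  0.2 -0.4]
[(0.81, (353, 210), array([ 0.5337, -0.3795,  0.081 ]))] [(0.73, (369, 239), array([ 0.5023, -0.4015,  0.003 ]))]
```

```bash
python3 - <<'E'
from h import *
b=cap('side');a=cap('top')
S=lambda x,y:(x*.4+160,y*.4+170)
P=np.array([atz(b,*S(*q),.055) for q in [(237,380),(664,418),(660,525),(197,478)]]);print(P[:,:2].round(4).tolist(),P.mean(0).round(4))
u=P[0]-P[1];v=P[3]-P[2];print(np.degrees(np.arctan2(u[1],u[0])),np.degrees(np.arctan2(v[1],v[0])),[round(float(np.linalg.norm(P[i]-P[(i+1)%4])),4) for i in range(4)])
f=go([.5333,-.3776,.20],-61.4)
go([.665,-.0447,.20],-98.3,0,f)
E
```

```text
[[0.6882, -0.0844], [0.4377, -0.0492], [0.4502, 0.0367], [0.7008, 0.0003]] [ 0.5692 -0.0242  0.055 ]
-8.020518387556564 -8.268137219360206 [0.2529, 0.0867, 0.2533, 0.0856]
shift [ 0.000e+00 -1.000e-02 -1.394e+01] turn [-0.    -0.     0.001] deg 0.1
shift [-22.92 -27.5   -0.  ] turn [ 0.    -0.     0.644] deg 36.9
```

>>> move_arm:
  targets:
    - [[0,0,-3],[0,0,0]]
    - [[0,0,-8],[0,0,0]]
    - [[0,0,-14],[0,0,0]]

```text
time_s: 17.2
tcp_pos: [0.5319, -0.3772, 0.2004]
eef_rot: [179.9, 0.2, -61.4]
contact_force: [1.7, -0.6, -1.3]
gripper_width: 0.014
gripper_force: 45.0
```

>>> move_arm:
  targets:
    - [[-3.8,-4.5,0],[0,0,0.1]]
    - [[-7.6,-9,0],[0,0,0.22]]
    - [[-11.4,-13.6,0],[0,0,0.36]]
    - [[-15.2,-18.1,0],[0,0,0.5]]
    - [[-19,-22.6,0],[0,0,0.642]]

```text
time_s: 17.82
tcp_pos: [0.6403, -0.1007, 0.2002]
eef_rot: [179.9, -0.0, -98.4]
contact_force: [0.9, 0.1, -1.8]
gripper_width: 0.0138
gripper_force: 44.9
```

```bash
python3 - <<'E'
from h import *
st();go([.665,-.0411,.20],-98.2);go([.665,-.0411,.13],-98.2)
E
```

```text
17.82 [ 0.6403 -0.1007  0.2002] [179.95  -0.   -98.41] [ 8.270e+00  1.904e+01 -5.050e+00 -1.000e-02 -6.596e+01 -1.667e+01] w 0.0138 F 44.9 [ 0.9  0.1 -1.8]
shift [-6.26 -1.57  0.02] turn [ 0.001 -0.    -0.004] deg 0.2
shift [-6.26 -1.58  7.02] turn [ 0.001 -0.    -0.004] deg 0.2
```

>>> move_arm:
  targets:
    - [[-3.1,-0.8,0],[0,0,0]]
    - [[-6.2,-1.6,0],[0,0,0]]
    - [[-6.2,-1.6,4],[0,0,0]]
    - [[-6.2,-1.6,7],[0,0,0]]
    - [[-6.2,-1.6,7],[0,0,0]]

```text
time_s: 18.45
tcp_pos: [0.6627, -0.0436, 0.1274]
eef_rot: [179.6, -0.1, -98.2]
contact_force: [0.9, 0.8, -1.1]
gripper_width: 0.014
gripper_force: 45.0
```

>>> move_arm:
  targets:
    - [[0,0,0],[0,0,0]]
    - [[0,0,0],[0,0,0]]

```text
time_s: 18.7
tcp_pos: [0.6659, -0.0435, 0.1323]
eef_rot: [-179.9, 0.0, -98.1]
contact_force: [-0.7, -0.3, -1.4]
gripper_width: 0.0141
gripper_force: 45.0
```

```bash
python3 - <<'E'
from h import *
st();b=cap('side','s8.png');a=cap('top')
i=b['image'][260:410,230:440];cv2.imwrite('pics/c8.png',cv2.resize(i,(800,571),interpolation=cv2.INTER_CUBIC))
E
```

```text
18.7 [ 0.6659 -0.0435  0.1323] [-1.7985e+02  3.0000e-02 -9.8140e+01] [ 1.298e+01  2.364e+01 -7.480e+00  2.000e-02 -5.873e+01 -2.113e+01] w 0.0141 F 45.0 [-0.7 -0.3 -1.4]
```

View pics/c8.png

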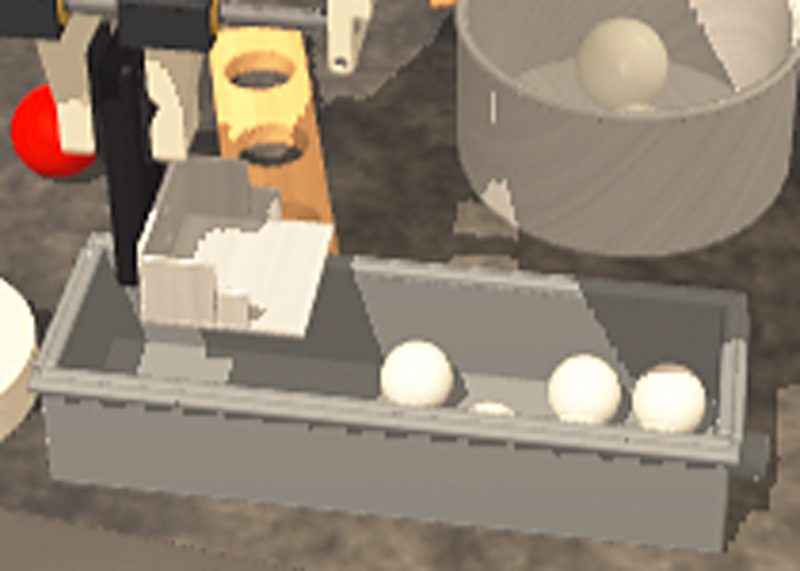

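```bash
python3 - <<'E'
from h import *
b=cap('side');k=.2625
C=lambda x,y:(230+x*k,260+y*k)
for q in [(333,225),(303,335)]: print(atz(b,*C(*q),.0757).round(4))
# pan back bottom near corner
print(atz(b,*C(142,325),.0747).round(4))
P=np.array([atz(b,*C(*q),.055) for q in [(92,235),(748,295),(742,460),(33,385)]]);print(P[:,:2].round(4).tolist(),P.mean(0).round(4))
E
```

```text
[ 0.5935 -0.0655  0.0757]
[ 0.6026 -0.0034  0.0757]
[ 0.6611 -0.01    0.0747]
[[0.6892, -0.0852], [0.4367, -0.0486], [0.4493, 0.0381], [0.701, -0.0]] [ 0.5691 -0.0239  0.055 ]
```

```bash
python3 - <<'E'
from h import *
a=cap('top');b=cap('side')
t=cv2.cvtColor(cv2.imread('pics/t0.png'),6).astype(int);s=cv2.cvtColor(cv2.imread('pics/s0.png'),6).astype(int)
for v in (205,225): print(v,'u186-245',t[v,186:246].tolist(), [atz(a,u,v,.055)[:2].round(4).tolist() for u in (190,240)])
for u in (290,310): print(u,'v318-385',s[318:386,u].tolist(),[atz(b,u,v,.055)[:2].round(4).tolist() for v in (325,365)])
E
```

```text
205 u186-245 [54, 64, 70, 71, 71, 70, 69, 70, 73, 82, 106, 129, 134, 126, 104, 75, 63, 60, 60, 62, 71, 80, 84, 86, 86, 86, 87, 87, 87, 86, 87, 88, 95, 113, 133, 143, 143, 144, 144, 145, 144, 143, 145, 144, 144, 144, 142, 141, 140, 138, 131, 125, 117, 94, 69, 59, 55, 52, 52, 50] [[0.6584, 0.0148], [0.657, -0.0899]]
225 u186-245 [89, 86, 85, 84, 84, 86, 91, 111, 130, 136, 129, 108, 78, 62, 60, 60, 63, 70, 80, 85, 87, 87, 86, 87, 87, 86, 87, 86, 87, 94, 112, 133, 143, 144, 144, 144, 144, 144, 144, 144, 143, 145, 144, 143, 144, 143, 140, 132, 126, 120, 98, 74, 64, 62, 64, 65, 67, 66, 64, 61] [[0.6163, 0.0151], [0.6149, -0.0895]]
290 v318-385 [222, 217, 206, 192, 176, 148, 170, 175, 180, 168, 147, 126, 128, 131, 131, 131, 131, 131, 130, 131, 130, 130, 131, 130, 130, 131, 131, 130, 131, 130, 131, 131, 129, 136, 163, 170, 169, 169, 169, 170, 169, 170, 169, 165, 173, 184, 167, 171, 184, 156, 102, 86, 123, 133, 130, 130, 131, 130, 131, 132, 130, 131, 131, 131, 131, 131, 131, 130] [[0.635, -0.0773], [0.6295, 0.0079]]
310 v318-385 [218, 206, 191, 173, 157, 149, 180, 203, 168, 156, 180, 163, 143, 132, 130, 130, 130, 131, 132, 131, 131, 131, 131, 130, 130, 131, 131, 131, 130, 131, 131, 130, 130, 129, 128, 135, 163, 170, 170, 169, 170, 169, 169, 169, 169, 164, 172, 184, 168, 170, 184, 160, 102, 120, 134, 133, 131, 132, 131, 130, 131, 131, 131, 131, 130, 130, 131, 130] [[0.6053, -0.0771], [0.6021, 0.0079]]
```

>>> move_arm:
  targets:
    - [[-0.15,0,2],[0,0,0]]
    - [[-0.15,0,4],[0,0,0]]
    - [[-0.15,0,5.6],[0,0,0]]
    - [[-0.15,0,6.2],[0,0,0]]
    - [[-0.15,0,6.2],[0,0,0]]

```text
time_s: 19.58
tcp_pos: [0.6651, -0.042, 0.0684]
eef_rot: [180.0, -0.0, -98.1]
contact_force: [0.2, 0.1, -1.4]
gripper_width: 0.0141
gripper_force: 45.0
```

>>> move_arm:
  targets:
    - [[0,0,0],[0,0,0]]
    - [[0,0,0],[0,0,0]]
    - [[0,0,0],[0,0,0]]

```text
time_s: 19.95
tcp_pos: [0.6654, -0.0419, 0.0691]
eef_rot: [-180.0, 0.0, -98.1]
contact_force: [0.7, 0.7, -2.1]
gripper_width: 0.014
gripper_force: 45.0
```

>>> move_arm:
  targets:
    - [[0,0,0.3],[0,0,0]]
    - [[0,0,0.5],[0,0,0]]
    - [[0,0,0.5],[0,0,0]]
    - [[0,0,0.5],[0,0,0]]

```text
time_s: 20.45
tcp_pos: [0.6651, -0.042, 0.0636]
eef_rot: [180.0, -0.0, -98.1]
contact_force: [-0.4, 0.2, 0.1]
gripper_width: 0.0137
gripper_force: 45.0
```

```bash
python3 - <<'E'
from h import *
st();b=cap('side','s9.png');a=cap('top')
i=b['image'][260:410,230:440];cv2.imwrite('pics/c9.png',cv2.resize(i,(800,571),interpolation=cv2.INTER_CUBIC))
E
```

```text
20.45 [ 0.6651 -0.042   0.0636] [180.    -0.   -98.13] [ 13.12  27.46 -11.42   0.   -51.12 -21.25] w 0.0137 F 45.0 [-0.4  0.2  0.1]
```

View pics/c9.png

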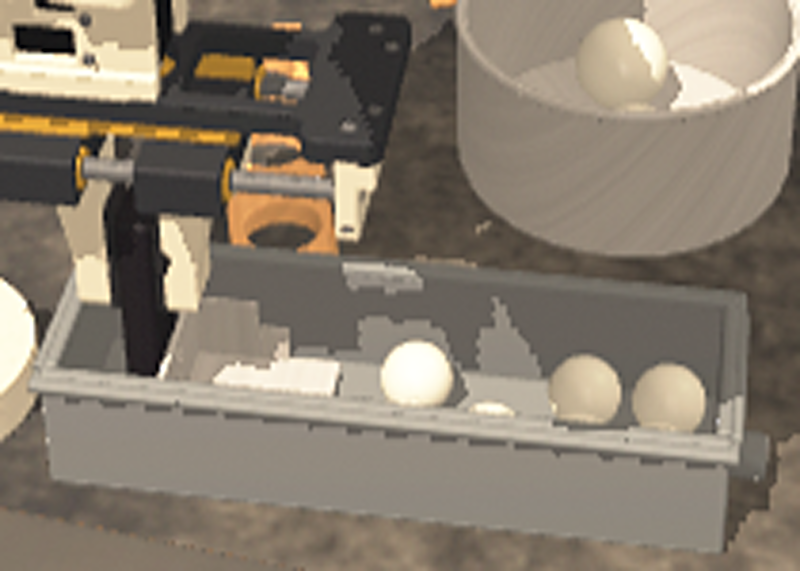

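>>> move_arm:
  targets:
    - [[0,1,0],[0,0,0]]
    - [[0,2,0],[0,0,0]]
    - [[0,2.8,0],[0,0,0]]
    - [[0,3.4,0],[0,0,0]]
    - [[0,4,0],[0,0,0]]

```text
time_s: 21.18
tcp_pos: [0.6252, -0.0362, 0.0636]
eef_rot: [-180.0, 0.0, -98.1]
contact_force: [1.6, -0.1, 0.2]
gripper_width: 0.0139
gripper_force: 45.0
```

>>> move_arm:
  targets:
    - [[0,0.5,0],[0,0,0]]
    - [[0,1,0],[0,0,0]]
    - [[0,1.5,0],[0,0,0]]
    - [[0,2,0],[0,0,0]]
    - [[0,2.5,0],[0,0,0]]

```text
time_s: 21.8
tcp_pos: [0.6009, -0.0326, 0.0637]
eef_rot: [-180.0, 0.0, -98.1]
contact_force: [2.5, -0.1, -1.1]
gripper_width: 0.0138
gripper_force: 44.9
```

```bash
cat >> h.py <<'E'
O=np.array([.571,-.0285]);U=np.array([np.cos(np.radians(-8.3)),np.sin(np.radians(-8.3))]);V=np.array([-U[1],U[0]])
def tr(P): q=np.array(P[:2])-O;return (1000*np.array([q@U,q@V])).round(0)
def marb(cams=('side','top')):
    for c in cams:
        d=cap(c)
        for x in recognise('marble1_center',c):
            l,t,rr,bb=x['box'];print(c,round(x['score'],2),(int((l+rr)/2),int((t+bb)/2)),(int(rr-l),int(bb-t)),tr(atz(d,(l+rr)/2,(t+bb)/2,.021)))
E
python3 - <<'E'
from h import *
st();print('tcp trough',tr(r.get_state()['tcp_pos']));marb()
E
```

```text
21.8 [ 0.6009 -0.0326  0.0637] [-1.7996e+02  1.0000e-02 -9.8130e+01] [ 1.548e+01  2.233e+01 -2.023e+01  1.000e-02 -4.740e+01 -2.362e+01] w 0.0138 F 44.9 [ 2.5 -0.1 -1.1]
tcp trough [30.  0.]
side 0.71 (404, 362) (21, 16) [-102.  -19.]
side 0.47 (333, 364) (196, 81) [-0. -1.]
side 0.22 (365, 357) (14, 19) [-45. -22.]
top 0.68 (213, 298) (4, 14) [-111.  -13.]
top 0.65 (220, 271) (5, 12) [-52. -20.]
```

>>> move_arm:
  targets:
    - [[0,0.5,0],[0,0,0]]
    - [[0,1,0],[0,0,0]]
    - [[0,1.5,0],[0,0,0]]
    - [[0,1.8,0],[0,0,0]]
    - [[0,2,0],[0,0,0]]

```text
time_s: 22.62
tcp_pos: [0.5808, -0.0299, 0.0636]
eef_rot: [180.0, -0.0, -98.1]
contact_force: [1.7, 0.5, -0.5]
gripper_width: 0.0139
gripper_force: 45.0
```

```bash
python3 - <<'E'
from h import *
st();print('tcp trough',tr(r.get_state()['tcp_pos']));marb(('side',))
E
```

```text
22.62 [ 0.5808 -0.0299  0.0636] [180.    -0.   -98.13] [ 16.31  20.76 -22.84   0.   -46.4  -24.44] w 0.0139 F 45.0 [ 1.7  0.5 -0.5]
tcp trough [10. -0.]
side 0.57 (409, 362) (22, 11) [-108.  -21.]
```

>>> move_arm:
  targets:
    - [[0,0.4,0],[0,0,0]]
    - [[0,0.8,0],[0,0,0]]
    - [[0,1.2,0],[0,0,0]]
    - [[0,1.2,0],[0,0,0]]

```text
time_s: 23.22
tcp_pos: [0.5696, -0.0284, 0.0638]
eef_rot: [-179.9, 0.0, -98.1]
contact_force: [5.8, -2.4, -2.3]
gripper_width: 0.0144
gripper_force: 45.0
```

```bash
python3 - <<'E'
from h import *
st();print('tcp trough',tr(r.get_state()['tcp_pos']));marb(('side',))
b=cap('side','s10.png')
i=b['image'][300:400,300:440];cv2.imwrite('pics/c10.png',cv2.resize(i,(800,571),interpolation=cv2.INTER_CUBIC))
E
```

```text
23.23 [ 0.5696 -0.0284  0.0638] [-179.91    0.    -98.11] [ 16.83  19.81 -24.37   0.05 -45.74 -24.97] w 0.0144 F 45.0 [ 5.8 -2.4 -2.3]
tcp trough [-1. -0.]
side 0.66 (408, 364) (21, 16) [-107.  -16.]
```

View pics/c10.png

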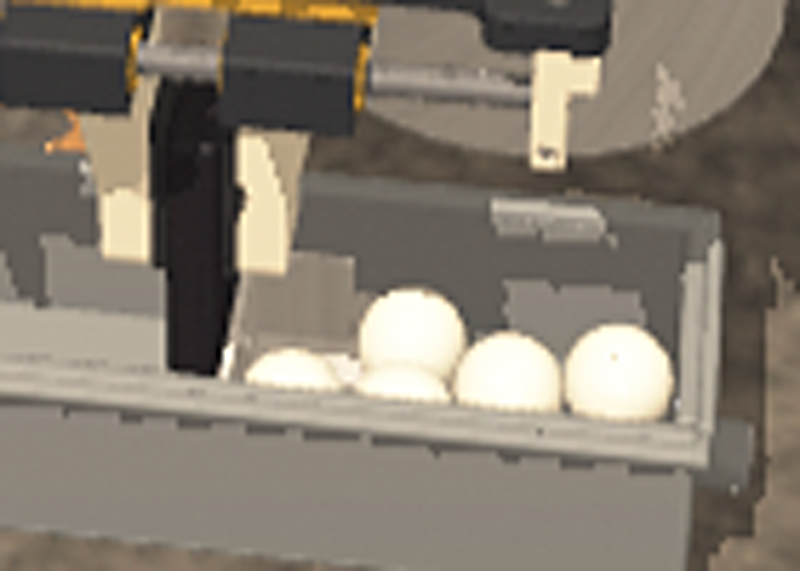

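>>> move_arm:
  targets:
    - [[0,0.4,0],[0,0,0]]
    - [[0,0.8,0],[0,0,0]]
    - [[0,1.2,0],[0,0,0]]
    - [[0,1.6,0],[0,0,0]]
    - [[0,1.6,0],[0,0,0]]
  squeeze: 58

```text
time_s: 24.0
tcp_pos: [0.5656, -0.0254, 0.0686]
eef_rot: [-178.7, 0.2, -97.9]
contact_force: [27.7, -12.7, -1.6]
gripper_width: 0.0143
gripper_force: 58.2
```

```bash
cat >> h.py <<'E'
def blobs(d,box):
    "bright warm-white blobs (marbles) in pixel box l,t,r,b via Hough"
    l,t,rr,b=box;g=cv2.cvtColor(d['image'][t:b,l:rr],6);g=cv2.resize(g,None,fx=6,fy=6,interpolation=cv2.INTER_CUBIC)
    c=cv2.HoughCircles(g,cv2.HOUGH_GRADIENT,1,50,param1=80,param2=18,minRadius=44,maxRadius=66)
    if c is None: return print('none')
    for x,y,q in c[0]: print((round(l+x/6,1),round(t+y/6,1)),round(q/6,1),tr(atz(d,l+x/6,t+y/6,.021)),tr(atz(d,l+x/6,t+y/6,.035)))
E
python3 - <<'E'
from h import *
st();print('tcp trough',tr(r.get_state()['tcp_pos']))
b=cap('side','s11.png');blobs(b,(300,300,440,400))
print('old');b['image']=cv2.imread('pics/s10.png');blobs(b,(300,300,440,400))
E
```

```text
24.0 [ 0.5656 -0.0254  0.0686] [-178.69    0.23  -97.86] [ 17.48  18.48 -25.87   0.5  -44.36 -25.7 ] w 0.0143 F 58.2 [ 27.7 -12.7  -1.6]
tcp trough [-6.  2.]
(np.float32(388.6), np.float32(368.4)) 10.5 [-80.  -4.] [-80.  11.]
(np.float32(407.9), np.float32(365.8)) 9.0 [-107.  -14.] [-107.    2.]
(np.float32(372.9), np.float32(359.2)) 9.8 [-56. -20.] [-57.  -5.]
old
(np.float32(408.2), np.float32(366.2)) 9.4 [-107.  -13.] [-107.    2.]
(np.float32(371.9), np.float32(360.2)) 9.6 [-54. -18.] [-56.  -2.]
(np.float32(388.9), np.float32(367.9)) 9.4 [-80.  -5.] [-81.  10.]
```

>>> move_arm:
  targets:
    - [[0,-1.1,0],[0,0,0]]
    - [[0,-1.6,0],[-0.09,0,0]]
    - [[0,-2.1,0],[-0.18,0,0]]
    - [[0,-2.5,0.1],[-0.27,0,0]]
    - [[0,-3,0.2],[-0.35,0,0]]

```text
time_s: 24.68
tcp_pos: [0.5832, -0.0302, 0.0622]
eef_rot: [159.8, 0.0, -98.1]
contact_force: [1.6, 0.8, 3.3]
gripper_width: 0.0135
gripper_force: 58.0
```

```bash
python3 - <<'E'
from h import *
st();print('tcp trough',tr(r.get_state()['tcp_pos']))
b=cap('side','s12.png');blobs(b,(300,300,440,400))
E
```

```text
24.68 [ 0.5832 -0.0302  0.0622] [ 1.5981e+02  1.0000e-02 -9.8130e+01] [ 11.55  32.64  -2.89  -6.97 -73.68 -16.58] w 0.0135 F 58.0 [1.6 0.8 3.3]
tcp trough [12.  0.]
(np.float32(408.4), np.float32(364.9)) 9.3 [-107.  -15.] [-107.   -0.]
(np.float32(394.2), np.float32(361.4)) 10.9 [-87. -20.] [-87.  -5.]
(np.float32(369.2), np.float32(364.8)) 10.5 [-52.  -8.] [-53.   7.]
```

>>> move_arm:
  targets:
    - [[0,0.5,-1.4],[0,0,0]]
    - [[0,1.4,-3.8],[0,0,0]]
    - [[0,2.4,-6.6],[0,0,0]]
    - [[0,3.4,-9.4],[0,0,0]]
    - [[0,4.1,-11.3],[0,0,0]]

```text
time_s: 25.35
tcp_pos: [0.5821, -0.03, 0.1835]
eef_rot: [160.0, 0.0, -98.1]
contact_force: [0.4, -0.4, -2.3]
gripper_width: 0.0136
gripper_force: 58.0
```

```bash
python3 - <<'E'
from h import *
st()
a=cap('top','t13.png');b=cap('side','s13.png')
i=np.hstack([b['image'][270:400,290:440],a['image'][235:365,180:330]]);cv2.imwrite('pics/c13.png',cv2.resize(i,(800,347),interpolation=cv2.INTER_CUBIC))
blobs(b,(290,330,440,400)); marb()
E
```

```text
25.35 [ 0.5821 -0.03    0.1835] [ 1.5998e+02  3.0000e-02 -9.8130e+01] [ 11.62  26.32   3.65  -6.68 -86.27 -18.2 ] w 0.0136 F 58.0 [ 0.4 -0.4 -2.3]
(np.float32(377.2), np.float32(360.1)) 9.3 [-62. -19.] [-63.  -4.]
(np.float32(408.1), np.float32(364.4)) 9.3 [-107.  -16.] [-107.   -1.]
side 0.62 (409, 363) (18, 16) [-109.  -18.]
top 0.55 (214, 298) (10, 13) [-111.  -15.]
top 0.49 (430, 230) (29, 21) [  96. -463.]
```

```bash
cat >> h.py <<'E'
def panpts(z0=.0576):
    "world of pan floor points for current tcp"
    s=r.get_state();R=Ro.from_euler('xyz',s['eef_rot'],degrees=True)
    # scoop (x,y,z)->tool (y, x, -z)
    f=lambda x,y,z:s['tcp_pos']+R.apply([y,x+.037,-(z-z0)])
    return f
def inpan(cams=('side','top'),sv=None):
    f=panpts()
    for c in cams:
        d=cap(c)
        print(c,'pan corners',[px(d,f(x,y,.002)).round(0).tolist() for x,y in ((-.027,-.029),(-.027,.029),(.03,.029),(.03,-.029))],'slots',[px(d,f(x,y,.016)).round(0).tolist() for x,y in ((-.013,-.014),(-.013,.014),(.015,-.014),(.015,.014))])
        m=px(d,f(0,0,.016)).astype(int);g=d['image'][m[1]-26:m[1]+26,m[0]-30:m[0]+30]
        if sv: cv2.imwrite(f'pics/{sv}_{c}.png',g)
        g=cv2.resize(cv2.cvtColor(g,6),None,fx=6,fy=6,interpolation=cv2.INTER_CUBIC)
        h=cv2.HoughCircles(g,cv2.HOUGH_GRADIENT,1,40,param1=60,param2=16,minRadius=42,maxRadius=72)
        if h is not None: print([(round(float(m[0]-30+x/6),1),round(float(m[1]-26+y/6),1),round(float(q/6),1)) for x,y,q in h[0]])
E
python3 - <<'E'
from h import *
inpan(sv='p14')
b=cap('side');g=cv2.cvtColor(b['image'],6)
f=panpts();m=px(b,f(0,0,.016)).astype(int)
for v in range(m[1]-24,m[1]+24,2): print(v,''.join('#' if q>225 else '+' if q>190 else '-' if q>150 else '.' for q in g[v,m[0]-40:m[0]+40]))
E
```

```text
side pan corners [[342.0, 318.0], [348.0, 292.0], [387.0, 284.0], [384.0, 310.0]] slots [[350.0, 301.0], [353.0, 289.0], [370.0, 297.0], [372.0, 284.0]]
[(371.6, 296.2, 9.9), (354.9, 286.2, 8.8)]
top pan corners [[186.0, 253.0], [216.0, 257.0], [210.0, 285.0], [179.0, 281.0]] slots [[190.0, 258.0], [205.0, 260.0], [187.0, 272.0], [202.0, 274.0]]
[(188.2, 265.4, 11.2), (222.8, 277.4, 8.5), (215.1, 275.8, 9.4), (208.2, 260.9, 10.0)]
268 .......-----------+............--................................-----++++######
270 ........----------+.............--..............................------+++++#####
272 .........---------...............--....-.......................--------+++++####
274 ..........-----.....-.........................................----------++++++++
276 ...................---............................-....-.----.----------++++++++
278 ...................----.......----+-+-.....-.......----------------------+++++++
280 ..................------...----++++++++++............--------.------------------
282 ..................------..-----+++++++++++-.........--------------
[... 674 characters left out ...]
+-...--.............
300 .............-------..---.........-+++++-------------######++-...--.............
302 ...................................-++++----------######+++--....+..............
304 ....................................-----.--..----+##+++---...###+..............
306 ............................................+-+-+++------...#####-..............
308 ........................................-+++++++......##++#######-..............
310 ..................++...........--------+++++++++--##############+...............
312 ..................++--+++++++++++---+++-#+++++++++#######++++----...............
314 ...................+++++-+++++++++----++-++++++++++----.........................
```

```bash
cat >> h.py <<'E'
def chain(*P):
    s=r.get_state();f=(s['tcp_pos'],Ro.from_euler('xyz',s['eef_rot'],degrees=True))
    for p in P: go(p[0],p[1],p[2],f)
def lipT(C,off,z,yaw,th):
    "tcp pose so that lip is off before C (against lip direction) at height z, tool yaw"
    d=np.array([np.sin(np.radians(yaw)),-np.cos(np.radians(yaw)),0]);t=np.radians(th)
    x=-.067*np.cos(t)+.0576*np.sin(t);zz=.067*np.sin(t)+.0576*np.cos(t)
    return (np.array([C[0],C[1],z])+d*(x-off)+[0,0,zz],yaw,th)
E
python3 - <<'E'
from h import *
st()
C=(.470,-.209);chain(lipT(C,.045,.15,-98.1,-20),lipT(C,.045,.11,-98.1,-20))
a=cap('top')
b=cap('side');print(loc('tank_mid','side',b,.038,2),loc('tank_mid','top',a,.038,2))
E
```

```text
25.8 [ 0.5826 -0.0302  0.1807] [ 1.5984e+02 -3.0000e-02 -9.8140e+01] [ 11.59  26.57   3.63  -6.67 -86.16 -18.17] w 0.0141 F 58.0 [-0.4  0.9 -2.5]
shift [19.28 -3.88 -1.47] turn [ 0.003 -0.    -0.001] deg 0.2
shift [19.28 -5.26  2.29] turn [ 0.003 -0.    -0.001] deg 0.2
[(0.92, (396, 283), array([ 0.4667, -0.2045,  0.038 ])), (0.17, (376, 358), array([ 0.5088, -0.0232,  0.038 ]))] [(0.95, (296, 296), array([ 0.4623, -0.2053,  0.038 ])), (0.86, (386, 181), array([ 0.7066, -0.4033,  0.038 ]))]
```

>>> move_arm:
  targets:
    - [[2.5,-0.5,-0.3],[0,0,0]]
    - [[7,-1.4,-0.6],[0,0,0]]
    - [[12,-2.4,-1],[0,0,0]]
    - [[16.8,-3.4,-1.4],[0,0,0]]
    - [[19.3,-3.9,-1.5],[0,0,0]]

```text
time_s: 26.62
tcp_pos: [0.5968, -0.2305, 0.1822]
eef_rot: [159.9, -0.0, -98.3]
contact_force: [0.1, -0.1, -3.0]
gripper_width: 0.0137
gripper_force: 58.0
```

>>> move_arm:
  targets:
    - [[0,-0.4,1],[0,0,0]]
    - [[0,-1,2.7],[0,0,0]]
    - [[0,-1.4,3.7],[0,0,0]]
    - [[0,-1.4,3.7],[0,0,0]]

```text
time_s: 27.12
tcp_pos: [0.5972, -0.2263, 0.1416]
eef_rot: [159.8, 0.0, -98.1]
contact_force: [-0.0, 1.1, -2.2]
gripper_width: 0.0138
gripper_force: 58.0
```

```bash
python3 - <<'E'
from h import *
st()
C=(.470,-.209);chain(*[lipT(C,.045,z,-98.1,t) for z,t in ((.108,-10),(.105,0),(.10,7),(.096,14),(.092,21),(.09,28),(.088,35))])
b=cap('side')
print('lip px',px(b,panpts()(.03,0,.0)),'rim near lip x',px(b,[.544,-.21,.076]))
inpan(('side',))
E
```

```text
27.12 [ 0.5972 -0.2263  0.1416] [159.8    0.   -98.06] [ -4.12  32.97   6.99  -1.37 -84.18  -3.56] w 0.0138 F 58.0 [-0.   1.1 -2.2]
shift [ 0.08  1.09 -0.83] turn [ 0.178 -0.     0.001] deg 10.2
shift [ 0.08  2.26 -1.41] turn [ 0.353 -0.     0.001] deg 20.2
shift [ 0.08  3.06 -1.41] turn [ 0.475 -0.     0.001] deg 27.2
shift [ 0.08  3.94 -1.37] turn [0.597 0.    0.001] deg 34.2
shift [ 0.08  4.86 -1.22] turn [0.719 0.    0.001] deg 41.2
shift [ 0.08  5.87 -1.11] turn [0.841 0.    0.001] deg 48.2
shift [ 0.08  6.88 -0.88] turn [0.963 0.    0.001] deg 55.2
lip px [367.3665757 243.0658813] rim near lip x [349.86318378 263.03812955]
side pan corners [[332.0, 260.0], [337.0, 241.0], [369.0, 233.0], [365.0, 252.0]] slots [[338.0, 246.0], [340.0, 237.0], [354.0, 242.0], [356.0, 233.0]]
[(357.8, 232.4, 8.5), (341.9, 237.2, 9.3), (358.9, 244.8, 9.8)]
```

>>> move_arm:
  targets:
    - [[0,1.1,-0.8],[0.178,0,0]]
    - [[0,2.3,-1.4],[0.353,0,0]]
    - [[0,2.7,-1.4],[0.414,0,0]]
    - [[0,3.1,-1.4],[0.475,0,0]]
    - [[0,3.5,-1.4],[0.536,0,0]]

```text
time_s: 27.85
tcp_pos: [0.57, -0.223, 0.1697]
eef_rot: [-169.1, -0.0, -98.1]
contact_force: [0.9, -0.6, -1.3]
gripper_width: 0.0139
gripper_force: 58.0
```

```bash
python3 - <<'E'
from h import *
st()
C=(.470,-.209);chain(*[lipT(C,.045,z,-98.1,t) for z,t in ((.096,15),(.092,20),(.09,25),(.088,30),(.086,37))])
inpan(('side',))
E
```

```text
27.85 [ 0.57   -0.223   0.1697] [-169.12   -0.    -98.1 ] [ -2.42  11.14 -21.83   1.49 -46.22  -6.61] w 0.0139 F 58.0 [ 0.9 -0.6 -1.3]
shift [ 0.02  0.62 -0.05] turn [ 0.072 -0.     0.   ] deg 4.1
shift [ 0.02  1.26 -0.18] turn [ 0.159 -0.     0.   ] deg 9.1
shift [ 0.02  1.91 -0.45] turn [ 0.246 -0.     0.   ] deg 14.1
shift [ 0.02  2.6  -0.67] turn [ 0.334 -0.     0.   ] deg 19.1
shift [ 0.02  3.6  -0.96] turn [ 0.456 -0.     0.   ] deg 26.1
side pan corners [[331.0, 249.0], [336.0, 231.0], [369.0, 238.0], [366.0, 257.0]] slots [[342.0, 239.0], [345.0, 230.0], [359.0, 243.0], [361.0, 234.0]]
```

>>> move_arm:
  targets:
    - [[0,0.6,0],[0.072,0,0]]
    - [[0,1.3,-0.2],[0.159,0,0]]
    - [[0,2.6,-0.7],[0.334,0,0]]
    - [[0,2.6,-0.7],[0.334,0,0]]
    - [[0,2.6,-0.7],[0.334,0,0]]

```text
time_s: 28.52
tcp_pos: [0.5432, -0.2196, 0.1712]
eef_rot: [-150.2, -0.1, -98.1]
contact_force: [0.8, 0.4, -0.8]
gripper_width: 0.0135
gripper_force: 58.0
```

```bash
cat >> h.py <<'E'
def asc(d,l,t,rr,b,sy=2,th=(215,185,150)):
    g=cv2.cvtColor(d['image'],6)
    for v in range(t,b,sy): print(v,''.join('#' if q>th[0] else '+' if q>th[1] else '-' if q>th[2] else '.' for q in g[v,l:rr]))
E
python3 - <<'E'
from h import *
st()
C=(.470,-.209);chain(lipT(C,.045,.13,-98.1,0),lipT(C,.0,.20,-98.1,0))
b=cap('side');inpan(('side',))
asc(b,345,238,445,320)
E
```

```text
28.52 [ 0.5432 -0.2196  0.1712] [-1.5019e+02 -5.0000e-02 -9.8100e+01] [ -1.06   0.5  -45.45  13.93 -14.85 -19.57] w 0.0135 F 58.0 [ 0.8  0.4 -0.8]
shift [-0.01 -4.11  0.47] turn [-0.52  -0.001  0.   ] deg 29.8
shift [-0.01 -3.69 -7.84] turn [-0.52  -0.001  0.   ] deg 29.8
side pan corners [[335.0, 246.0], [340.0, 228.0], [369.0, 244.0], [366.0, 264.0]] slots [[348.0, 240.0], [351.0, 231.0], [363.0, 248.0], [365.0, 239.0]]
[(345.6, 245.4, 10.1)]
238 -----++#-------..----++++##++++++...................................................................
240 --------++++----------+++++++++++.---------------------....-........................................
242 ------------++#+-++-#.+#--+-------..............................-...................................
244 ------------+-+############-...........................................-............................
246 -------------##############.................................--......................................
248 -----------+##############+................................+++......................................
250 --------+-++-++##
[... 2953 characters left out ...]
+++++-+--------+----------------------------------....................
308 .........------------------++++------------+-----------------------------------.....................
310 ..........-----------------------------++--------------------------------------.-...................
312 ............-----------------------++-+----+----------------------------------.-....................
314 ..............------------------+++-----+----+---------------------------------.....................
316 .................------------+++-----+++---+----------------------------------......................
318 ...................--------------++++---++------------------------------------......................
```

>>> move_arm:
  targets:
    - [[0,-1.3,0.2],[-0.17,0,0]]
    - [[0,-2.7,0.3],[-0.35,0,0]]
    - [[0,-4.1,0.4],[-0.52,0,0]]
    - [[0,-4,-4],[-0.52,0,0]]
    - [[0,-3.7,-7.8],[-0.52,0,0]]

```text
time_s: 29.25
tcp_pos: [0.5397, -0.2185, 0.2544]
eef_rot: [179.7, -0.0, -98.1]
contact_force: [0.6, -0.0, -0.3]
gripper_width: 0.0135
gripper_force: 58.0
```

```bash
cat >> h.py <<'E'
def topm(box=(178,180,245,312),d=None):
    d=d or cap('top');l,t,rr,b=box;g=cv2.resize(cv2.cvtColor(d['image'][t:b,l:rr],6),None,fx=6,fy=6,interpolation=cv2.INTER_CUBIC)
    h=cv2.HoughCircles(g,cv2.HOUGH_GRADIENT,1,50,param1=60,param2=15,minRadius=32,maxRadius=50)
    if h is not None:
        for x,y,q in h[0]:
            u,v=l+x/6,t+y/6
            print((round(float(u),1),round(float(v),1)),round(float(q/6),1),int(d['image'][int(v),int(u)].mean()),tr(atz(d,u,v,.021)))
E
python3 - <<'E'
from h import *
st();d=cap('top','t15.png');print('trough');topm(d=d)
print('tank');topm((255,250,340,340),d)
asc(d,180,225,250,312,2,(180,150,110))
E
```

```text
29.25 [ 0.5397 -0.2185  0.2544] [179.66  -0.   -98.1 ] [-2.830e+00  1.109e+01 -8.660e+00 -3.000e-02 -7.059e+01 -5.260e+00] w 0.0135 F 58.0 [ 0.6 -0.  -0.3]
trough
tank
225 ......................................................................
227 ......................................................................
229 ......................................................................
231 ......................................................................
233 ....................................................................-.
235 ......................................................................
237 ......................................................................
239 ......................................................................
241 ......................................................................
243 ......................................................................
245 ......................................................................
247 ......................................................................
249 ............................
[... 1667 characters left out ...]
.........................
295 ......................................................................
297 ......................................................................
299 ......................................................................
301 ......................................................................
303 ......................................................................
305 ......................................................................
307 ......................................................................
309 ......................................................................
311 ......................................................................
```

>>> move_arm:
  targets:
    - [[5,0,0],[0,0,0]]
    - [[10,0,0],[0,0,0]]
    - [[15,0,0],[0,0,0]]
    - [[17,0,0],[0,0,0]]

```text
time_s: 29.8
tcp_pos: [0.5136, -0.3894, 0.2564]
eef_rot: [-180.0, 0.0, -98.2]
contact_force: [-0.5, -0.2, -2.8]
gripper_width: 0.0136
gripper_force: 58.0
```

```bash
python3 - <<'E'
from h import *
st();d=cap('top','t16.png');print('trough');topm(d=d)
print('tank');topm((255,250,340,340),d)
asc(d,180,250,330,335,2,(180,150,110))
E
```

```text
29.8 [ 0.5136 -0.3894  0.2564] [-1.7997e+02  2.0000e-02 -9.8230e+01] [-1.988e+01  1.675e+01 -8.800e-01 -3.000e-02 -7.235e+01  1.165e+01] w 0.0136 F 58.0 [-0.5 -0.2 -2.8]
trough
tank
250 ......................................................................................................................................................
252 ......................................................................................................................................................
254 ......................................................................................................................................................
256 ......................................................................................................................................................
258 ......................................................................................................................................................
260 ...........................................................................................................................................
[... 5046 characters left out ...]
.......................................................-----+++###++-...........
328 ..........................................................................................................................--+++#####++-...............
330 ........................................................................................................................--++##+++--...................
332 ......................................................................................................................................................
334 ......................................................................................................................................................
```

```bash
python3 - <<'E'
from h import *
chain(([.645,-.215,.15],-98.2,0))
E
```

```text
shift [-19.26 -10.53  10.61] turn [ 0.    -0.    -0.001] deg 0.1
```

>>> move_arm:
  targets:
    - [[-4.8,-2.6,1],[0,0,0]]
    - [[-9.6,-5.2,3],[0,0,0]]
    - [[-14.4,-7.8,6],[0,0,0]]
    - [[-19.2,-10.5,9],[0,0,0]]
    - [[-19.2,-10.5,10.6],[0,0,0]]

```text
time_s: 30.48
tcp_pos: [0.6464, -0.2074, 0.1481]
eef_rot: [179.9, 0.1, -97.9]
contact_force: [0.4, -1.6, -0.8]
gripper_width: 0.0137
gripper_force: 58.0
```

```bash
python3 - <<'E'
from h import *
st();d=cap('top','t17.png');print('trough');topm(d=d)
print('tank');topm((255,250,340,340),d)
asc(d,180,230,340,335,3,(180,150,110))
E
```

```text
30.48 [ 0.6464 -0.2074  0.1481] [ 1.7992e+02  5.0000e-02 -9.7870e+01] [ -1.42  24.02  -4.58  -0.07 -61.47  -6.42] w 0.0137 F 58.0 [ 0.4 -1.6 -0.8]
trough
(200.9, 273.9) 5.7 238 [-63.  21.]
(197.9, 294.8) 5.8 234 [-108.   21.]
(215.1, 297.9) 5.7 239 [-110.  -16.]
(219.1, 276.9) 5.7 240 [-64. -19.]
tank
(292.9, 282.9) 5.6 241 [ -56. -179.]
(277.9, 299.1) 6.5 236 [ -95. -152.]
230 ............-----..................--++++++++++++++-----.................-+#########+--..........+##+++################+........................................
233 ............-----..................--+++++++++++++++---...................-##############+-......+#####################-.......--...............................
236 ............--+-..................--++++++++++++++-----...................--+++------............-#####################-......-++...............................
239 ...........-----..................--+++++++++++++++---...................................................-----++++##++-.......-+-...............................
242 ...........----..................---++++++++++++------.....
[... 4351 characters left out ...]
#############++--.....--................
323 ............................................................................................--+###+--..........---+++####+++++--------....---...................
326 ................................................................................................--++###++---..........-------------------.......................
329 .............................................................................--..............-........--++#######++++++++++######+-.............................
332 ................................................................................................................-----------.....................................
```

```bash
python3 - <<'E'
from h import *
st();chain(([.6175,-.0352,.15],-98.2,0))
E
```

```text
30.52 [ 0.6444 -0.2087  0.1463] [ 1.7976e+02  5.0000e-02 -9.7960e+01] [ -1.54  24.06  -4.76  -0.09 -61.41  -6.37] w 0.0136 F 58.0 [-0.8 -0.  -4.1]
shift [-16.81   5.07  -0.34] turn [0.004 0.001 0.004] deg 0.3
```

>>> move_arm:
  targets:
    - [[-5,1.5,0],[0,0,0]]
    - [[-10,3,0],[0,0,0]]
    - [[-15,4.6,0],[0,0,0]]
    - [[-17.2,5.2,0],[0,0,0]]
    - [[-17.2,5.2,0],[0,0,0]]

```text
time_s: 31.15
tcp_pos: [0.6173, -0.0326, 0.1516]
eef_rot: [-179.9, 0.0, -98.0]
contact_force: [0.9, -0.5, -0.3]
gripper_width: 0.0137
gripper_force: 58.0
```

>>> move_arm:
  targets:
    - [[0,0,1],[0,0,0]]
    - [[0,0,2],[0,0,0]]
    - [[0,0,2],[0,0,0]]
    - [[0,0,2],[0,0,0]]

```text
time_s: 31.65
tcp_pos: [0.6168, -0.0346, 0.13]
eef_rot: [180.0, -0.0, -98.2]
contact_force: [0.2, 0.0, -1.0]
gripper_width: 0.0137
gripper_force: 58.0
```

```bash
python3 - <<'E'
from h import *
st();chain(([.6175,-.0352,.0636],-98.13,0))
E
```

```text
31.65 [ 0.6168 -0.0346  0.13  ] [ 1.7998e+02 -2.0000e-02 -9.8170e+01] [ 1.488e+01  1.960e+01 -1.414e+01  1.000e-02 -5.629e+01 -2.306e+01] w 0.0137 F 58.0 [ 0.2  0.  -1. ]
shift [ 0.05 -0.08  6.64] turn [ 0.    -0.    -0.001] deg 0.1
```

>>> move_arm:
  targets:
    - [[0.05,0,2],[0,0,0]]
    - [[0.05,0,4],[0,0,0]]
    - [[0.05,0,5.6],[0,0,0]]
    - [[0.05,0,6.2],[0,0,0]]
    - [[0.05,0,6.3],[0,0,0]]

```text
time_s: 32.28
tcp_pos: [0.6167, -0.0346, 0.0671]
eef_rot: [180.0, -0.0, -98.1]
contact_force: [-0.1, -0.1, -1.7]
gripper_width: 0.0136
gripper_force: 58.0
```

>>> move_arm:
  targets:
    - [[0,0,0.2],[0,0,0]]
    - [[0,0,0.35],[0,0,0]]
    - [[0,0,0.35],[0,0,0]]
    - [[0,0,0.35],[0,0,0]]

```text
time_s: 32.78
tcp_pos: [0.6167, -0.0345, 0.0639]
eef_rot: [-180.0, 0.0, -98.1]
contact_force: [0.5, 0.8, -1.5]
gripper_width: 0.0138
gripper_force: 58.0
```

```bash
python3 - <<'E'
from h import *
st();print(tr(r.get_state()['tcp_pos']));b=cap('side','s18.png');blobs(b,(300,330,440,400))
E
```

```text
32.77 [ 0.6167 -0.0345  0.0639] [-179.98    0.    -98.14] [ 14.89  23.58 -18.08   0.   -48.32 -23.03] w 0.0138 F 58.0 [ 0.5  0.8 -1.5]
[46.  1.]
(np.float32(408.1), np.float32(364.8)) 9.6 [-107.  -16.] [-107.   -1.]
(np.float32(377.2), np.float32(360.4)) 9.2 [-62. -18.] [-63.  -3.]
```

>>> move_arm:
  targets:
    - [[0,0,0.1],[0,0,0]]
    - [[0,0.7,0.15],[0,0,0]]
    - [[0,1.4,0.15],[0,0,0]]
    - [[0,2.1,0.15],[0,0,0]]
    - [[0,2.8,0.15],[0,0,0]]

```text
time_s: 33.45
tcp_pos: [0.591, -0.0303, 0.0639]
eef_rot: [-179.7, 0.1, -98.1]
contact_force: [3.6, -1.1, 4.6]
gripper_width: 0.0136
gripper_force: 58.0
```

>>> move_arm:
  targets:
    - [[0,0.6,0],[0,0,0]]
    - [[0,1.2,0],[0,0,0]]
    - [[0,1.8,0],[0,0,0]]
    - [[0,2.4,0],[0,0,0]]
    - [[0,3,0],[0,0,0]]

```text
time_s: 34.08
tcp_pos: [0.5616, -0.0259, 0.0639]
eef_rot: [-179.7, 0.1, -98.1]
contact_force: [4.5, -0.8, 5.5]
gripper_width: 0.014
gripper_force: 58.0
```

```bash
python3 - <<'E'
from h import *
st();print(tr(r.get_state()['tcp_pos']));b=cap('side','s19.png');blobs(b,(300,330,440,400))
E
```

```text
34.08 [ 0.5616 -0.0259  0.0639] [-1.797e+02  7.000e-02 -9.808e+01] [ 17.35  19.04 -25.6    0.09 -45.06 -25.49] w 0.014 F 58.0 [ 4.5 -0.8  5.5]
[-10.   1.]
(np.float32(389.1), np.float32(360.4)) 9.6 [-79. -21.] [-80.  -6.]
(np.float32(407.9), np.float32(364.4)) 9.2 [-107.  -16.] [-107.   -1.]
```

>>> move_arm:
  targets:
    - [[0,0.5,0],[0,0,0]]
    - [[0,1,0],[0,0,0]]
    - [[0,1.4,0],[0,0,0]]
    - [[0,1.4,0],[0,0,0]]

```text
time_s: 34.62
tcp_pos: [0.5473, -0.0238, 0.0638]
eef_rot: [-179.7, 0.1, -98.1]
contact_force: [3.8, 0.1, 5.9]
gripper_width: 0.0139
gripper_force: 58.0
```

```bash
python3 - <<'E'
from h import *
st();print(tr(r.get_state()['tcp_pos']));b=cap('side','s19.png');blobs(b,(300,330,440,400))
E
```

```text
34.62 [ 0.5473 -0.0238  0.0638] [-1.7974e+02  7.0000e-02 -9.8080e+01] [ 18.03  17.92 -27.38   0.07 -44.44 -26.16] w 0.0139 F 58.0 [3.8 0.1 5.9]
[-24.   1.]
(np.float32(388.4), np.float32(362.2)) 9.4 [-78. -17.] [-79.  -2.]
(np.float32(407.8), np.float32(365.6)) 8.7 [-106.  -14.] [-106.    1.]
```

>>> move_arm:
  targets:
    - [[0,0.5,0],[0,0,0]]
    - [[0,1,0],[0,0,0]]
    - [[0,1.3,0],[0,0,0]]
    - [[0,1.3,0],[0,0,0]]

```text
time_s: 35.17
tcp_pos: [0.5349, -0.0219, 0.0639]
eef_rot: [-179.7, 0.1, -98.1]
contact_force: [5.0, -0.7, 6.0]
gripper_width: 0.0139
gripper_force: 58.0
```

```bash
python3 - <<'E'
from h import *
st();print(tr(r.get_state()['tcp_pos']));b=cap('side','s19.png');blobs(b,(300,330,440,400))
E
```

```text
35.17 [ 0.5349 -0.0219  0.0639] [-1.7971e+02  9.0000e-02 -9.8080e+01] [ 18.69  16.88 -28.99   0.08 -43.83 -26.82] w 0.0139 F 58.0 [ 5.  -0.7  6. ]
[-37.   1.]
(np.float32(407.9), np.float32(366.2)) 9.8 [-107.  -12.] [-107.    3.]
(np.float32(389.4), np.float32(363.2)) 9.6 [-80. -15.] [-81.   0.]
```

>>> move_arm:
  targets:
    - [[0,0.4,0],[0,0,0]]
    - [[0,0.8,0],[0,0,0]]
    - [[0,1.1,0],[0,0,0]]
    - [[0,1.1,0],[0,0,0]]

```text
time_s: 35.72
tcp_pos: [0.524, -0.0203, 0.0638]
eef_rot: [-179.7, 0.1, -98.1]
contact_force: [4.6, -0.1, 7.0]
gripper_width: 0.0136
gripper_force: 58.0
```

```bash
python3 - <<'E'
from h import *
st();print(tr(r.get_state()['tcp_pos']));b=cap('side','s19.png');blobs(b,(300,330,440,400))
E
```

```text
35.73 [ 0.524  -0.0203  0.0638] [-1.7972e+02  9.0000e-02 -9.8070e+01] [ 19.27  16.   -30.35   0.08 -43.36 -27.4 ] w 0.0136 F 58.0 [ 4.6 -0.1  7. ]
[-48.   1.]
(np.float32(408.1), np.float32(365.9)) 9.6 [-107.  -13.] [-107.    2.]
(np.float32(389.1), np.float32(363.8)) 10.0 [-80. -14.] [-80.   1.]
```

>>> move_arm:
  targets:
    - [[0,0.3,0],[0,0,0]]
    - [[0,0.5,0],[0,0,0]]
    - [[0,0.6,0],[0,0,0]]
    - [[0,0.6,0],[0,0,0]]

```text
time_s: 36.28
tcp_pos: [0.5193, -0.0195, 0.064]
eef_rot: [-179.6, 0.1, -98.0]
contact_force: [8.4, -3.0, 3.6]
gripper_width: 0.0139
gripper_force: 58.0
```

```bash
python3 - <<'E'
from h import *
st();print(tr(r.get_state()['tcp_pos']));b=cap('side','s19.png');blobs(b,(300,330,440,400))
E
```

```text
36.27 [ 0.5193 -0.0195  0.064 ] [-1.796e+02  1.000e-01 -9.805e+01] [ 19.58  15.53 -31.04   0.14 -43.03 -27.73] w 0.0139 F 58.0 [ 8.4 -3.   3.6]
[-52.   1.]
(np.float32(407.9), np.float32(365.9)) 9.3 [-107.  -13.] [-107.    2.]
(np.float32(389.6), np.float32(363.4)) 9.4 [-80. -15.] [-81.   0.]
```

>>> move_arm:
  targets:
    - [[0,-0.5,-0.1],[-0.05,0,0]]
    - [[0,-0.8,-0.1],[-0.12,0,0]]
    - [[0,-1.3,0],[-0.2,0,0]]
    - [[0,-1.8,0.1],[-0.28,0,0]]
    - [[0,-2.4,0.2],[-0.36,0,0]]

```text
time_s: 36.95
tcp_pos: [0.5397, -0.0229, 0.0619]
eef_rot: [159.3, 0.1, -98.1]
contact_force: [-1.3, 3.3, 10.7]
gripper_width: 0.0138
gripper_force: 58.0
```

>>> move_arm:
  targets:
    - [[0,0.2,-0.5],[0,0,0]]
    - [[0,0.8,-2],[0,0,0]]
    - [[0,1.8,-5],[0,0,0]]
    - [[0,3,-8.5],[0,0,0]]
    - [[0,4.1,-11.3],[0,0,0]]

```text
time_s: 37.58
tcp_pos: [0.5402, -0.0236, 0.1829]
eef_rot: [159.5, 0.0, -98.1]
contact_force: [0.7, 0.4, -3.0]
gripper_width: 0.0138
gripper_force: 58.0
```

```bash
python3 - <<'E'
from h import *
st();print(tr(r.get_state()['tcp_pos']));b=cap('side','s20.png');blobs(b,(300,330,440,400));inpan(('side',))
m=px(b,panpts()(0,0,.016)).astype(int);asc(b,m[0]-35,m[1]-24,m[0]+40,m[1]+24)
C=(.470,-.209);chain(lipT(C,.045,.15,-98.1,-20),lipT(C,.045,.11,-98.1,-20))
E
```

```text
37.58 [ 0.5402 -0.0236  0.1829] [ 1.5949e+02  2.0000e-02 -9.8120e+01] [ 12.81  22.91  -1.82  -7.24 -84.56 -19.01] w 0.0138 F 58.0 [ 0.7  0.4 -3. ]
[-31.   0.]
none
side pan corners [[374.0, 318.0], [377.0, 291.0], [418.0, 282.0], [416.0, 309.0]] slots [[381.0, 300.0], [383.0, 287.0], [402.0, 296.0], [403.0, 283.0]]
[(404.8, 295.1, 10.2), (406.4, 282.9, 9.6), (386.8, 286.1, 9.0)]
268 ....-----------+-................-------++++++++++++++-......-+++++++++----
270 ....-----------+................---------++++++++++++++........-++++++++---
272 .....----------+................----------+++++++++++++-.......-+++++++++--
274 ......----------..................--------+++++++++++++.........-++++++++--
276 .......----------..-..--...........-------------++++++-...........-++++++--
278 .............-.-----................-----------+++++++---..........-+++----
280 ............--.---........---------..---------+++++++++++----.......--+----
282 ..............-----....----++++++++---...-----+++++++++++++------....------
284 ..............-----...----+++++++++++--.------+++++++++++++--------.-----.
[... 619 characters left out ...]
####++...--...........
302 ...........---------------------+++++-----------++########+...--...........
304 ...........--......-............-++++----------##########+-..+#-...........
306 .................................-+++-..--++-+########++--.+###............
308 .............-....................------++++++####+++---.-+####............
310 .............----.................--++++++++++----------#######............
312 ..............------------------------+++++++--++++++#########+............
314 ..............-++----++++++++++++++++++++++++++#############++-............
shift [19.36 -7.87 -2.54] turn [0.004 0.001 0.001] deg 0.2
shift [19.37 -9.25  1.22] turn [0.004 0.001 0.001] deg 0.2
```

>>> move_arm:
  targets:
    - [[2,-0.8,-0.3],[0,0,0]]
    - [[6,-2.4,-0.8],[0,0,0]]
    - [[11,-4.5,-1.4],[0,0,0]]
    - [[15.5,-6.3,-2],[0,0,0]]
    - [[18.3,-7.5,-2.4],[0,0,0]]

```text
time_s: 38.3
tcp_pos: [0.5918, -0.2187, 0.1749]
eef_rot: [159.2, -0.0, -98.2]
contact_force: [0.4, 0.7, -2.1]
gripper_width: 0.0138
gripper_force: 58.0
```

>>> move_arm:
  targets:
    - [[1,-0.4,0],[0,0,0]]
    - [[1,-0.8,1],[0,0,0]]
    - [[1,-1.4,2.7],[0,0,0]]
    - [[1,-1.8,3.7],[0,0,0]]
    - [[1,-1.8,3.7],[0,0,0]]

```text
time_s: 38.92
tcp_pos: [0.5945, -0.2255, 0.1341]
eef_rot: [159.2, 0.0, -98.1]
contact_force: [-0.1, 0.4, -3.3]
gripper_width: 0.014
gripper_force: 58.0
```

```bash
python3 - <<'E'
from h import *
st()
a=cap('top');b=cap('side');print(loc('tank_mid','side',b,.038,2),loc('tank_mid','top',a,.038,2))
inpan(('side',))
C=(.470,-.209);chain(*[lipT(C,.045,z,-98.1,t) for z,t in ((.108,-10),(.105,0),(.102,4),(.10,8),(.098,12))])
E
```

```text
38.92 [ 0.5945 -0.2255  0.1341] [159.23   0.   -98.08] [ -4.1   33.41   6.59  -1.42 -83.91  -3.57] w 0.014 F 58.0 [-0.1  0.4 -3.3]
[(0.97, (265, 223), array([ 0.7052, -0.407 ,  0.038 ])), (0.72, (396, 284), array([ 0.4662, -0.2014,  0.038 ]))] [(0.77, (390, 180), array([ 0.7073, -0.4105,  0.038 ])), (0.68, (293, 295), array([ 0.4649, -0.1989,  0.038 ]))]
side pan corners [[333.0, 263.0], [338.0, 244.0], [370.0, 236.0], [367.0, 255.0]] slots [[340.0, 249.0], [342.0, 240.0], [356.0, 245.0], [358.0, 236.0]]
[(357.2, 242.9, 7.7), (359.1, 234.8, 8.2), (341.9, 255.8, 7.3), (358.8, 249.6, 9.1)]
shift [ 0.05  1.13 -1.38] turn [ 0.184  0.    -0.   ] deg 10.6
shift [ 0.05  2.31 -1.96] turn [ 0.359  0.    -0.   ] deg 20.6
shift [ 0.05  2.75 -1.95] turn [ 0.429 -0.    -0.   ] deg 24.6
shift [ 0.05  3.25 -2.  ] turn [ 0.498 -0.    -0.   ] deg 28.6
shift [ 0.05  3.76 -2.02] turn [ 0.568 -0.    -0.   ] deg 32.6
```

```bash
python3 - <<'E'
from h import *
b=cap('side','s21.png')
for nm in ('s13','s20'):
    o=cv2.imread(f'pics/{nm}.png');p=o[285:330,360:440]
    m=cv2.matchTemplate(b['image'][260:350,335:470],p,cv2.TM_CCOEFF_NORMED);print(nm,cv2.minMaxLoc(m)[1],np.array(cv2.minMaxLoc(m)[3])-[25,25])
    p=o[215:330,345:450] if 0 else None
E
```

```text
s13 0.7026295065879822 [-1  2]
s20 0.6208131909370422 [-15   2]
```

>>> move_arm:
  targets:
    - [[-0.2,1.1,-1.3],[0.184,0,0]]
    - [[-0.3,2.3,-1.9],[0.359,0,0]]
    - [[-0.3,2.75,-1.9],[0.429,0,0]]
    - [[-0.3,3.25,-2],[0.498,0,0]]
    - [[-0.3,3.75,-2],[0.568,0,0]]

```text
time_s: 39.85
tcp_pos: [0.5676, -0.2195, 0.1687]
eef_rot: [-167.9, -0.0, -98.1]
contact_force: [-0.8, 0.9, -1.6]
gripper_width: 0.0135
gripper_force: 58.0
```

>>> move_arm:
  targets:
    - [[0,0.6,0],[0.072,0,0]]
    - [[0,1.3,-0.2],[0.159,0,0]]
    - [[0,2.6,-0.7],[0.334,0,0]]
    - [[0,2.6,-0.7],[0.334,0,0]]
    - [[0,2.6,-0.7],[0.334,0,0]]

```text
time_s: 40.48
tcp_pos: [0.5398, -0.2159, 0.1693]
eef_rot: [-149.0, -0.0, -98.1]
contact_force: [0.2, -0.7, -0.4]
gripper_width: 0.0138
gripper_force: 58.0
```

```bash
python3 - <<'E'
from h import *
st();b=cap('side');inpan(('side',));m=px(b,panpts()(0,0,.016)).astype(int);asc(b,m[0]-35,m[1]-24,m[0]+40,m[1]+24)
chain(([.5432,-.2196,.25],-98.1,0))
E
```

```text
40.48 [ 0.5398 -0.2159  0.1693] [-1.4896e+02 -4.0000e-02 -9.8130e+01] [ -1.2   -0.23 -49.12  19.51 -10.86 -25.11] w 0.0138 F 58.0 [ 0.2 -0.7 -0.4]
side pan corners [[337.0, 248.0], [342.0, 230.0], [371.0, 247.0], [367.0, 266.0]] slots [[350.0, 242.0], [352.0, 233.0], [365.0, 250.0], [366.0, 241.0]]
[(336.6, 230.2, 10.6), (358.1, 232.9, 11.2), (347.8, 246.2, 8.6), (364.1, 251.9, 8.0)]
217 .......................................#########...........................
219 ........................................-++###-............................
221 ....................................-.......-..............................
223 ...........................................................................
225 ...............................................................+#+++.......
227 ...................................................+#+++-+#++++++++++......
229 ...........................#+............--++++++++--++++-+++++-+++++++....
231 ..........................+#-............+-++++++++++++---+++++----++---...
233 ........................--##................--++++++++++++++----+++++
[... 569 characters left out ...]
9 ...............+++-----------------+-##############........................
251 ................+++++-------------+-++############+........................
253 .................++++++++---------++++++##########-........................
255 ..................+###+++++------++++++++.--######.........................
257 ...................----++++--++++++++++-.--+-.-##+.........................
259 .....................++-+++.-..--++++--------####..........--............--
261 ...........................---.....-+++++++++++#+.........-----.........+++
263 ..........................#-..........--+#######-...........-------....-+##
shift [ 0.36 -4.22 -6.75] turn [-0.544 -0.001 -0.   ] deg 31.1
```

>>> move_arm:
  targets:
    - [[0,-1.4,0],[-0.18,0,0]]
    - [[0,-2.8,0],[-0.36,0,0]]
    - [[0,-4.2,0],[-0.544,0,0]]
    - [[0,-5.5,-2],[-0.544,0,0]]
    - [[0,-10,-2],[-0.544,0,0]]

```text
time_s: 41.2
tcp_pos: [0.6181, -0.226, 0.2384]
eef_rot: [179.8, 0.1, -98.1]
contact_force: [1.7, -0.3, -1.2]
gripper_width: 0.0141
gripper_force: 58.0
```

```bash
python3 - <<'E'
from h import *
st();chain(([.645,-.215,.15],-98.2,0))
E
```

```text
41.2 [ 0.6181 -0.226   0.2384] [ 1.798e+02  8.000e-02 -9.810e+01] [ -3.2   18.72  -0.4   -0.1  -71.07  -4.87] w 0.0141 F 58.0 [ 1.7 -0.3 -1.2]
shift [-1.46 -2.54  8.83] turn [0.003 0.001 0.002] deg 0.2
```

>>> move_arm:
  targets:
    - [[-0.5,-1.5,3],[0,0,0]]
    - [[-1,-2.5,6],[0,0,0]]
    - [[-1.4,-2.5,8.8],[0,0,0]]
    - [[-1.4,-2.5,8.8],[0,0,0]]

```text
time_s: 41.7
tcp_pos: [0.6423, -0.2152, 0.147]
eef_rot: [179.6, 0.0, -98.1]
contact_force: [0.3, 0.6, -1.0]
gripper_width: 0.0137
gripper_force: 58.0
```

```bash
python3 - <<'E'
from h import *
st();a=cap('top','t22.png');b=cap('side','s22.png')
print('trough');topm(d=a)
i=np.hstack([a['image'][225:345,180:340],b['image'][220:340,310:470]]);cv2.imwrite('pics/c22.png',cv2.resize(i,(800,300),interpolation=cv2.INTER_CUBIC))
E
```

```text
41.7 [ 0.6423 -0.2152  0.147 ] [ 1.7961e+02  4.0000e-02 -9.8100e+01] [ -2.13  24.11  -4.58  -0.1  -61.69  -5.93] w 0.0137 F 58.0 [ 0.3  0.6 -1. ]
trough
```

View pics/c22.png

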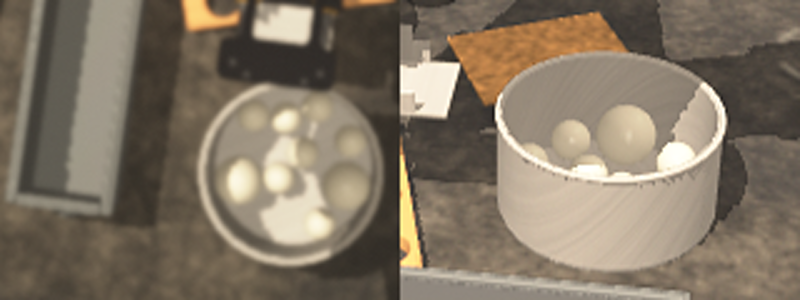

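```bash
python3 - <<'E'
from h import *
st();chain(([.536,-.377,.20],-61.35,0))
E
```

```text
41.8 [ 0.6437 -0.2161  0.1505] [179.93  -0.   -98.1 ] [ -2.15  23.91  -4.45  -0.   -61.71  -5.95] w 0.0138 F 58.0 [ 0.9  0.  -1.5]
shift [17.45  8.4  -4.94] turn [ 0.001  0.    -0.641] deg 36.7
```

>>> move_arm:
  targets:
    - [[1.5,1,-4.5],[0,0,-0.1]]
    - [[6,3,-5],[0,0,-0.25]]
    - [[11,5.2,-5],[0,0,-0.4]]
    - [[15.5,7.5,-5],[0,0,-0.55]]
    - [[17.4,8.4,-5],[0,0,-0.642]]

```text
time_s: 42.42
tcp_pos: [0.5339, -0.379, 0.2026]
eef_rot: [-180.0, -0.1, -61.2]
contact_force: [0.3, 0.8, -1.3]
gripper_width: 0.0143
gripper_force: 58.0
```

>>> move_arm:
  targets:
    - [[0,0,0],[0,0,0]]
    - [[0,0,4],[0,0,0]]
    - [[0,0,8],[0,0,0]]
    - [[0,0,11],[0,0,0]]
    - [[0,0,11],[0,0,0]]

```text
time_s: 43.05
tcp_pos: [0.5341, -0.3753, 0.0885]
eef_rot: [179.8, 0.2, -61.4]
contact_force: [0.3, 0.3, -1.4]
gripper_width: 0.0136
gripper_force: 58.0
```

```bash
python3 - <<'E'
from h import *
st();chain(([.536,-.377,.0612],-61.35,0));a=cap('top');b=cap('side')
print(loc('mat','side',b,0,2),loc('scoop_pan','side',b,.035,2),panpts()(0,0,0))
E
```

```text
43.05 [ 0.5341 -0.3753  0.0885] [179.8    0.21 -61.38] [-18.01  25.02 -11.73  -0.   -53.54  46.63] w 0.0136 F 58.0 [ 0.3  0.3 -1.4]
shift [ 0.25 -0.09  2.73] turn [ 0.003  0.004 -0.001] deg 0.3
[(0.93, (366, 240), array([ 0.5082, -0.4015,  0.    ]))] [(0.93, (370, 229), array([ 0.5021, -0.3869,  0.035 ]))] [ 0.50366741 -0.39451552  0.03449193]
```

>>> move_arm:
  targets:
    - [[0.1,0,1.2],[0,0,0]]
    - [[0.1,0,2],[0,0,0]]
    - [[0.1,0,2.5],[0,0,0]]
    - [[0.1,0,2.8],[0,0,0]]
    - [[0.1,0,2.8],[0,0,0]]

```text
time_s: 43.88
tcp_pos: [0.5347, -0.3772, 0.0614]
eef_rot: [179.9, 0.1, -61.4]
contact_force: [-0.4, 0.5, -2.4]
gripper_width: 0.014
gripper_force: 58.0
```

>>> move_arm:
  targets:
    - [[0,0,0],[0,0,0]]
    - [[0,0,0],[0,0,0]]

```text
time_s: 44.12
tcp_pos: [0.535, -0.3773, 0.062]
eef_rot: [179.9, 0.0, -61.4]
contact_force: [0.4, 0.1, -1.2]
gripper_width: 0.0139
gripper_force: 58.0
```

>>> move_arm:
  targets:
    - [[0,0,0.1],[0,0,0]]
    - [[0,0,0.15],[0,0,0]]
    - [[0,0,0.15],[0,0,0]]
    - [[0,0,0.15],[0,0,0]]
  squeeze: 15

```text
time_s: 44.62
tcp_pos: [0.5349, -0.3772, 0.0606]
eef_rot: [179.9, 0.0, -61.3]
contact_force: [-1.7, 0.6, 2.6]
gripper_width: 0.0138
gripper_force: 15.0
```

>>> move_arm:
  targets:
    - [[0,0,0],[0,0,0]]
    - [[0,0,0],[0,0,0]]
    - [[0,0,0],[0,0,0]]
    - [[0,0,0],[0,0,0]]
  jaw: 4.6

```text
time_s: 45.12
tcp_pos: [0.5348, -0.3772, 0.0602]
eef_rot: [179.9, 0.1, -61.4]
contact_force: [0.3, -0.7, -0.6]
gripper_width: 0.0448
gripper_force: 0.0
```

>>> move_arm:
  targets:
    - [[0,0,-2],[0,0,0]]
    - [[0,0,-6],[0,0,0]]
    - [[0,0,-12],[0,0,0]]
    - [[0,-3,-17],[0,0,0]]
    - [[0,-8,-19],[0,0,0]]

```text
time_s: 45.75
tcp_pos: [0.6064, -0.3399, 0.2553]
eef_rot: [-179.9, -0.2, -61.5]
contact_force: [1.6, -0.7, -0.9]
gripper_width: 0.0456
gripper_force: 0.0
```

```bash
python3 - <<'E'
from h import *
st();b=cap('side','s23.png');a=cap('top')
print(loc('scoop_grip','side',b,.081,1),loc('scoop_pan','side',b,.003,1),loc('mat','side',b,0,1),loc('tank_mid','side',b,.038,2))
o=cv2.imread('pics/s5.png');p=o[185:250,335:395];m=cv2.matchTemplate(b['image'][170:265,315:415],p,cv2.TM_CCOEFF_NORMED);print(cv2.minMaxLoc(m))
asc(b,335,195,410,262,2,(180,120,60))
E
```

```text
45.75 [ 0.6064 -0.3399  0.2553] [-179.86   -0.22  -61.45] [-1.322e+01  2.146e+01  5.750e+00  7.000e-02 -7.403e+01  4.175e+01] w 0.0456 F 0.0 [ 1.6 -0.7 -0.9]
[(0.88, (352, 209), array([ 0.5367, -0.3818,  0.081 ]))] [(0.84, (367, 241), array([ 0.506 , -0.3926,  0.003 ]))] [(0.66, (366, 243), array([ 0.5076, -0.3919,  0.    ]))] [(0.93, (393, 281), array([ 0.4709, -0.2108,  0.038 ])), (0.72, (264, 222), array([ 0.7071, -0.4086,  0.038 ]))]
(-0.3882608711719513, 0.8264740705490112, (40, 0), (20, 15))
195 ------------------------------+----------------------......-------..-..----
197 -----------------------------.....------........----......................-
199 -------------........-------......-----++++++++++++++++++++++++++++++++++++
201 -------------..........-----+++++#+++++++++++++++++++++++++++++++++++++++++
203 -------------............++++++++++++++++++++++++++++++++++++++++++++++++++
205 -------------.............++++++++++++#####++++++++++++++++++++++++++++++++
207 ------------..............++++++++++++++++++++++++++++++++++++++###++++++++
209 .-----------..............+++++++
[... 1422 characters left out ...]
..........#+++##########++++++++#++#########################
247 +###############+........#######+++++++++++++++++##########################
249 -+################+...#####+++++++++++++++++++++###########################
251 --+###++################+++++++++++++++++++++++############################
253 ----##################++++++++++++++++++++++++++###########################
255 -----###############+++++++++++++++++++++++++++############################
257 ------+#+#####+####+++++++++++++++++++++++++++#+###########################
259 -------+##########+++++++++++++++++++++++++++++############################
261 --------++-+-+###+++++++++++++++++++++++++++++#############################
```

```bash
python3 - <<'E'
from h import *
print(r.close_job())
E
```

```text
the job is handed in; nothing more can be done
None
```

The job is handed in: the camera showed both large balls and all 7 marbles in the upright steel tank, the trough empty, and the scoop standing released near the centre of its mat; the arm stayed clear of the tape roll and loupe, though I did not re-measure them, and the hand-in returned no verdict.

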